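# Free the drilled block from the sprung jig and stack it

### The arm

A 6-joint arm with a two-finger parallel gripper is mounted at the origin on a cart in front of the work surface, level with it; the furniture and walls round the work are solid. World frame = base frame: x ahead of the robot, y to its left, z up, the work surface at z = 0. Lengths are in mm, angles in rad, forces in N, time in s.
With the tool pointing down it reaches from about 425 to 950 mm from the base axis. Payload 3.5 kg.
Tool frame: the origin (TCP) lies between the finger pads; the fingertips stand 17 mm ahead of it and the grasp point (between the pads) lies 2 mm behind it; z points along the fingers, y is the line along which they close (so a half turn about z gives the same grasp; the last joint's range is limited). The gripper opens to 85 mm and grips with 20 to 120 N. Pads are 22 mm wide; open, the fingers measure 114 mm over their backs; the gripper's body (76 mm by 85 mm) begins 54 mm behind the grasp point. The pads swing forward as they close: fully open they stand 13 mm farther back than shut.
Start: joints at [1.118, 0.286, 1.577, -0, 1.279, -0.15], TCP at [201.244, 644.288, 248.325] pointing down, gripper open.
Joint ranges: [-2.77, 2.77], [-0.9, 2.22], [0.21, 2.48], [-1.53, 4.67], [0.24, 2.81], [-2.84, 2.84]. Speed limits (rad/s): [2.79, 2.79, 3.14, 3.14, 3.14, 3.14].

### API

Orientations are given as a rotation vector (axis times angle).
In Python, from rig import robot, eyes, ticket, boxes_of gives the robot as it stands.
- The arm moves only by the tool send_rows, never from a script. Its argument "plan" is a list of rows, each a list of 7 numbers: the shift along the tool's x, y, z in units of 0.75 m (1.0 is 0.75 m), then the turn, a rotation vector about the tool's x, y, z in units of 120 degrees (1.0 is 120 degrees), then the opening, from -1 (shut) to 1 (fully open). A call has 1 to 5 rows; each row shifts and turns the commanded pose from where the row before left it, along the tool's axes as they then stand; what a row does not reach is not made up. A row lasts 1/8 s, in which the tool goes at most 62.5 mm and 10.7 degrees, less where a joint would pass 70% of its speed; a pose out of reach is approached as far as the arm can. A call with a number of a shift or a turn outside -1 to 1 is refused whole. A call with a gripper value outside its range is refused whole. The fingers move at their own pace and stop on an object; "squeeze" is the grip in N (left out, the last holds). Time passes only in rows, so rows that do not move let the fingers close. It gives the time, the measured TCP pose, the force, the opening and the grip force at its end, in the units of the state.
- robot.get_obs(): the state, without advancing time (a new reading comes with each control period).
- eyes.camera(name): name is "scene" or "top" or "wrist"; returns the picture (384x512x3 uint8, blue, green, red); there is no depth.
- eyes.get_calibration(name): a dict with "fx", "fy", "cx", "cy" (pixels), "extrinsics" (4x4, takes a point from camera to world coordinates). Camera axes: x right, y down, z forward; pixel columns grow to the right and rows downward; lengths in mm; the calibration is good to about 2 mm. The wrist camera is an equidistant fisheye: a pixel r from the principal point sees the ray r / f radians off the axis. A picture is of the moment at which its call begins: read the wrist's pose just before it. get_calibration takes no time and is no camera call; for the wrist camera it gives the pose at the moment of the call.
- ticket.job_done(): hands the job in; it is judged then, once.
Trained networks look in the newest picture that a camera, given by its name, has taken for a name from the list of things; names that differ only in an ending like _2 or _b are one class to them, and where a whole thing is asked for, a point or a joint stands for the part that bears it (a point fixed in the world has none). Each returns a list of dicts, best first, with "confidence" (0 to 1); they miss things now and then, are a little off and sometimes report something else, mostly with a low value. They report only what shows in the picture. A call takes as long as a camera call. They do not tell look-alikes from the thing itself.
- boxes_of(name, camera): "bbox" ([centre column, centre row, width, height] in pixels, round what is visible of it).
The state is a dict: "t": time; "q": joint angles; "qvel": joint speeds; "tau": joint torques, N m; "position": TCP position; "ee_rot": TCP orientation; "contact_force": force on the tool from outside, world axes, zero at the start; "ft_torque": the same for the moment, N m; "width": finger opening in mm; "finger_force": force on a finger pad.
Only numpy, scipy, OpenCV 4.12 (cv2) and the standard library are available. Lean on these libraries where they do the work, as an engineer would, in place of code of your own. Each camera call takes 0.05 s, during which the arm holds its last target. There are 200 camera calls.

### The job

The block in the sloping drilling jig is done: take it out. Slacken the small black lock knob by about a quarter turn anticlockwise without turning the aluminium tension ring round it, then draw the sprung arm back until the catch hooks it and let go, so that it stays there and never flies back. Then lift the block out and lay it, same way up, on the finished block of the same size that lies on the saw table, squarely and in line with it; do not shove that block or the other things about.

Things in the scene. Friction and masses are not known exactly. Their poses are not given: they have to be found in the camera images.
- jig: Drilling jig, fixed on the table: plywood base 270 x 340 x 12 mm under a plywood bed 250 x 310 mm that slopes at 25 degrees. Origin: middle of the base's underside, on the table; z up, x level towards the bed's high edge (away from the robot), y left along the bed. In the bed's left half lies the drilled block, in the right half the pivot with arm, ring and knob one above the other.
- jig_bed (a point): Middle of the bed's upper face, 85 mm above the jig's origin, axes level like the jig's. Bed coordinates u, v, n (mm from here): u up the slope = x cos 25 + z sin 25, v = y, n square to the bed = -x sin 25 + z cos 25. The pivot axis runs along n at u -60, v -85. Round the block: fence v 90 to 110, 14 high; ledge u -69 to -55, 16 high; drill guide u 61 to 105, v 38 to 102, 46 high.
- knob_grip (a point): Middle of the top of the lock knob, on the pivot axis: a black bar 62 mm long, 15 wide, 28 high (n 76 to 104), the small inner one of the pair and the highest thing on the bed. Axes turn with the knob: x along the bar, z along n. Locked, the bar points up the slope (x along u, or up to 9 degrees anticlockwise of it). A white line marks its +x end.
- lock_knob (a joint): Angle of the lock knob in rad: 0 locked, grows as it is turned anticlockwise seen from above the bed (about +n), stop at 1.6. Slight friction (0.05 Nm); it stays where it is left. It draws a bolt out of the arm: below about 0.85 the arm gives only a little and cannot be drawn back; slack means over 1.0.
- ring_mark (a point): A point on the scale of the tension ring, the outer one of the pair: an aluminium disc 104 mm in diameter on the pivot axis, n 58 to 72, so that its top lies only 4 mm below the knob's bar. The point is 46 mm from the axis at n 72 and turns with the ring.
- tension_ring (a joint): Angle of the tension ring in rad, about +n, any value at the start. Its setting must be kept: it turns with slight friction (0.07 Nm), so that a finger rubbing on it drags it.
- handle (a point): Middle of the top of the sprung arm's handle: a black round post along n, 18 mm in diameter, n 53 to 99, on the arm 110 mm from the pivot axis. The arm is a flat steel bar 24 mm wide, n 43 to 53, reaching 160 mm from the axis; its end lies over the block's edge, a rubber roller under it presses on the block's right side, and a steel pin stands up near its end to n 69.
- swing_arm (a joint): Angle of the sprung arm in rad: 0 with its roller on the block (handle then 63.8 degrees from u towards v about the pivot axis), grows as it is drawn back, clockwise seen from above the bed. A spring pulls it to the block (0.7 Nm at 0, 1.4 Nm at 0.85). By 0.83 its pin has dropped behind the catch's hook, which then holds the arm at about 0.80; stop at 0.90.
- catch_hook (a point): Tip of the catch's hook at n 66. The catch is a dark steel pawl 115 mm long, n 56 to 66, pivoted on a post at u 98, v -92 near the bed's high edge, its hook towards the block. The arm's pin pushes it aside up the slope and it snaps back behind the pin. It is light: a push of a few newtons on it or on the small upright tab at its other end (to n 80) lets the arm fly.
- catch (a joint): Angle of the catch in rad: 0 at rest and when it has hooked the arm, grows as it is pushed aside (up the slope).
- drilled_block: The block in the jig, sawn softwood 40 x 110 x 40 mm, about 0.08 kg. Origin: middle of its underside (u 0, v 70, n 0 in the jig); y along its 110 mm, z up through it (along n in the jig).
- finished_block: A finished block of the same size, 40 x 110 x 40 mm, lying loose on the table to the right of the jig among other offcuts. Origin: middle of its underside; y along its 110 mm, z up.
- short_offcut: Bystander: shorter, thicker offcut 45 x 75 x 45 mm. Origin: middle of its underside, as for all the bystanders; y along its length.
- wedge: Bystander: wedge-shaped offcut 40 x 130 x 30 mm, y along its length.
- bolt: Bystander: hex bolt with nut, 22 x 68 x 19 mm, y along its length, lying among the offcuts.
- spray_can: Bystander: standing spray can, 53 mm in diameter, 199 mm high.
- screw_box: Bystander: carton of screws 55 x 95 x 45 mm, near the table's front edge.
- grease_tin: Bystander: flat round tin, 70 mm in diameter, 40 mm high, near the table's front edge.
Things that resemble listed ones, but are neither listed nor needed, are in the scene too. What is shaped like the drilled_block but blue or green is not meant.

How it is judged (in metres and radians):
On the way, in this order (a step that is already met when the one before it is completed fails the run):
1. the lock knob is slack (over 1.0 rad), the tension ring as it was (value of joint lock_knob above 1 rad and distance of ring_mark from where it was at the start of the episode below 0.003 m), for 0.2 s.
2. the arm is drawn back and let go, and hangs on its catch (value of joint swing_arm above 0.75 rad and value of joint catch below 0.08 rad and contact force between the fingers and swing_arm below 0.2 N), for 0.3 s.
At the end, for the whole second after the job is handed in: Lock knob slack (over 1.0 rad), tension ring's scale point within 3 mm of its start, arm held on its catch (over 0.75 rad), drilled block at rest flat on the finished block, which lies on the table: middles within 12 mm, long sides within 0.14 rad, same side up as in the jig (all of step 1 and value of joint swing_arm above 0.75 rad and z of drilled_block in the frame of finished_block between 0.037 and 0.043 m and horizontal distance between drilled_block and finished_block below 0.012 m and angle between the y axis of drilled_block and the y axis of finished_block, either way round below 0.14 rad and angle between drilled_block's own z axis and vertical below 0.06 rad and height (world z) of finished_block below 0.004 m and linear speed of each of drilled_block, finished_block below 0.02 m/s); the robot touches nothing.
It fails at once if the tension ring is turned: its scale point leaves its place by over 3 mm (distance of ring_mark from where it was at the start of the episode above 0.003 m).
It fails at once if the arm springs back towards the block (faster than 3 rad/s at under 0.6 rad) (value of joint swing_arm below 0.6 rad and velocity of joint swing_arm below -3 rad/s).
It fails at once if the finished block is shoved over 15 mm (distance of finished_block from where it was at the start of the episode above 0.015 m).
It fails at once if a bystander is shoved over 20 mm or knocked over (distance of any of short_offcut, wedge, bolt, spray_can, screw_box, grease_tin from where it was at the start of the episode above 0.02 m).
It also fails if it takes over 72 s, if anything falls off the work surface, if the arm or the gripper's body presses on something with over 40 N, if the wrist force passes 120 N, or if a joint passes its speed limit or range.

## Working session

There is one attempt and no reset: what is moved stays moved. The work goes in short steps, Python scripts to look and compute and a tool call to move; the robot and the scene stay as the last step left them, time stands still between calls to the robot, and variables do not carry over. Pictures are saved under pics/ and viewed, at most 10 in all, crops included, and the job is handed in when it is done.

Besides the shell and the picture viewer there is one more tool, called after "Emit:" by a JSON object that holds its "fn" and its "kwargs", one argument or row to a line. send_rows: Moves the arm, as the interface text tells. Shifts and turns lie within -1 to 1; 1 stands for 0.75 m of shift or 120 degrees of turn. Its arguments: {"type":"object","properties":{"plan":{"type":"array"},"squeeze":{"type":"number"}},"required":["plan"]}

```bash
mkdir -p pics; ls; python3 - <<'E'
from rig import robot, eyes, ticket, boxes_of
import cv2, numpy as np
np.set_printoptions(precision=4,suppress=True)
a=eyes.camera("scene"); b=eyes.camera("top")
cv2.imwrite("pics/scene.png",cv2.resize(a,(800,600))); cv2.imwrite("pics/top.png",cv2.resize(b,(800,600)))
for n in("scene","top","wrist"): print(n,eyes.get_calibration(n))
for n in ["jig","knob_grip","handle","drilled_block","finished_block","spray_can","catch_hook"]:
  for c in("scene","top"): print(n,c,[(np.round(d["bbox"],1).tolist(),round(d["confidence"],2)) for d in boxes_of(n,c)[:4]])
o=robot.get_obs(); print(o)
E
```

```text
pics
scene {'fx': 395.07906555173577, 'fy': 395.07906555173577, 'cx': 254.06267188737047, 'cy': 180.8050755899323, 'extrinsics': array([[    0.8164,    -0.2606,     0.5153,  -184.0331],
       [   -0.5771,    -0.3381,     0.7434, -1123.2545],
       [   -0.0194,    -0.9043,    -0.4264,   756.7376],
       [    0.    ,     0.    ,     0.    ,     1.    ]])}
top {'fx': 400.41679752116295, 'fy': 400.41679752116295, 'cx': 256.8740021606412, 'cy': 192.92866285879492, 'extrinsics': array([[  -0.0117,   -0.9908,    0.1348,  386.5064],
       [  -0.9999,    0.0122,    0.0031,  -30.2145],
       [  -0.0047,   -0.1347,   -0.9909, 1472.7947],
       [   0.    ,    0.    ,    0.    ,    1.    ]])}
wrist {'fx': 297.3186396354542, 'fy': 297.3186396354542, 'cx': 255.8678451210423, 'cy': 191.2083921351491, 'extrinsics': array([[  0.2975,   0.9127,   0.2802, 130.085 ],
       [  0.9547,  -0.2838,  -0.0894, 664.4671],
       [ -0.0021,   0.2941,  -0.9558, 371.9   ],
       [  0.    ,   0.    ,   0.    ,   1.    ]])}
jig scene [([252.5, 183.8, 100.7, 74.5], 0.92), ([253.0, 181.1, 28.0, 18.9], 0.41)]
ji
[... 597 characters left out ...]
.8, 15.2], 0.94)]
spray_can scene [([181.0, 167.9, 18.4, 47.9], 0.84)]
spray_can top [([156.4, 234.1, 30.9, 14.2], 0.77)]
catch_hook scene [([273.9, 154.3, 26.2, 6.4], 0.52)]
catch_hook top [([236.4, 148.4, 28.9, 23.0], 0.51)]
{'t': 0.8, 'q': array([ 1.118 ,  0.2863,  1.5767,  0.    ,  1.2786, -0.15  ]), 'qvel': array([-0.0016, -0.0002, -0.002 ,  0.    ,  0.0008, -0.0016]), 'tau': array([  0.0001, -40.5915, -29.2925,  -0.0001,   0.0005,   0.    ]), 'position': array([201.2295, 644.2992, 248.3417]), 'ee_rot': array([-0.4739, -3.1056, -0.    ]), 'contact_force': array([-0.7387, -0.2344,  0.0897]), 'ft_torque': array([-0.0122, -0.004 , -0.0014]), 'finger_force': 0.0, 'width': 85.47578372620075}
```

View pics/scene.png

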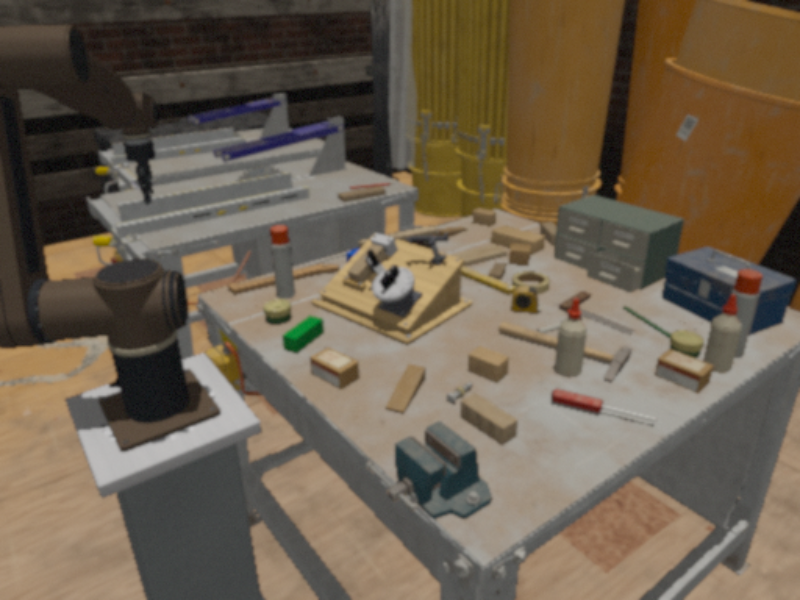

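View pics/top.png

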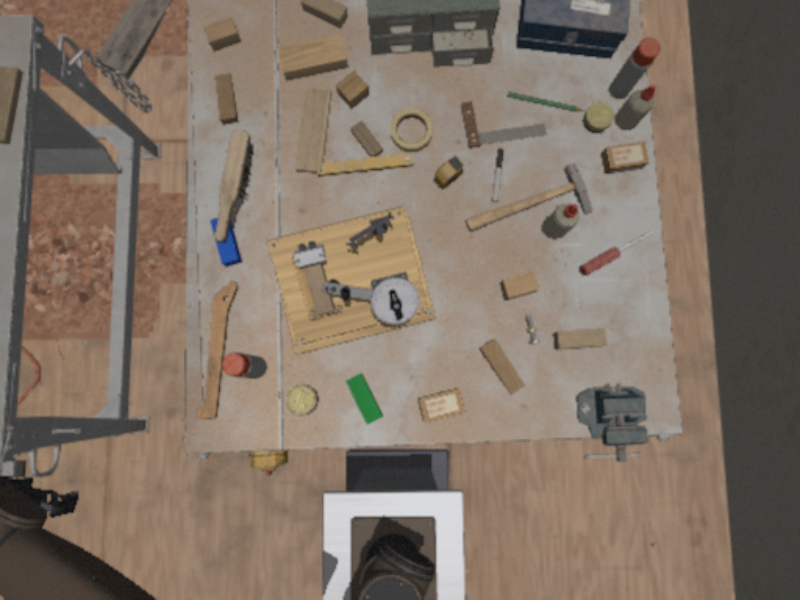

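The top view (800-px scale) shows the jig base's corners at about (268,240), (405,208), (435,317) and (298,352). The knob is at (396,300), the handle at (350,292) and the finished block at (580,338). The bolt is to that block's left and the vise below it.

```bash
cat > h.py <<'E'
from rig import robot, eyes, ticket, boxes_of
import cv2, numpy as np
from scipy.spatial.transform import Rotation as R
np.set_printoptions(precision=4,suppress=True)
def ray(c,px,fish=False):
    d=np.array([(px[0]-c["cx"])/c["fx"],(px[1]-c["cy"])/c["fy"],1.])
    if fish:
        t=np.hypot(d[0],d[1]); d=np.array([d[0]/t*np.sin(t),d[1]/t*np.sin(t),np.cos(t)])
    E=c["extrinsics"]; return E[:3,3],E[:3,:3]@d
def onz(c,px,z,fish=False):
    o,d=ray(c,px,fish); return o+d*(z-o[2])/d[2]
def proj(c,p,fish=False):
    E=c["extrinsics"]; q=(np.atleast_2d(p)-E[:3,3])@E[:3,:3]
    if fish:
        r=np.hypot(q[:,0],q[:,1]); t=np.arctan2(r,q[:,2]); s=t/np.maximum(r,1e-9)
        return np.c_[c["cx"]+c["fx"]*q[:,0]*s,c["cy"]+c["fy"]*q[:,1]*s]
    return np.c_[c["cx"]+c["fx"]*q[:,0]/q[:,2],c["cy"]+c["fy"]*q[:,1]/q[:,2]]
S,C=np.sin(np.radians(25)),np.cos(np.radians(25))
def jig2w(j,uvn):   # j=(x,y,yaw) ; uvn mm -> world
    uvn=np.atleast_2d(np.asarray(uvn,float)); u,v,n=uvn.T
    p=np.c_[u*C-n*S,v,85+u*S+n*C]
    return p@R.from_euler("z",j[2]).as_matrix().T+[j[0],j[1],0]
def Rbed(j): # columns u,v,n
    return R.from_euler("z",j[2]).as_matrix()@np.array([[C,0,-S],[0,1,0],[S,0,C]])
def step(Rt,pt,o=None):
    """total shift (in tool axes, units) and turn (units) from present pose to target"""
    o=o or robot.get_obs(); R0=R.from_rotvec(o["ee_rot"])
    d=R0.inv().apply(np.array(pt)-o["position"]); w=(R0.inv()*Rt).as_rotvec()
    return d,w,np.r_[d/750,w/np.radians(120)]
E
python3 - <<'E'
from h import *
c=eyes.get_calibration("top")
P=np.array([onz(c,np.array(p)*.64,12) for p in [(268,240),(405,208),(435,317),(298,352)]])
print(P,[np.linalg.norm(P[i]-P[i-1]) for i in range(4)])
m=P.mean(0); d=(P[0]+P[1]-P[2]-P[3]); yaw=np.arctan2(d[1],d[0]);print("jig",m,yaw)
j=(m[0],m[1],yaw)
for n,q in dict(knob=(-60,-85,104),handle=(-60+110*np.cos(np.radians(63.8)),-85+110*np.sin(np.radians(63.8)),99),hook=(60,-40,66)).items():
  w=jig2w(j,q);print(n,w,proj(c,w)/.64)
print("fin",onz(c,(372.3,216.9),40), [onz(c,np.array(p)*.64,40) for p in[(557,339),(604,337)]])
E
```

```text
[[ 737.3887  291.3831   12.    ]
 [ 811.9061  -37.0923   12.    ]
 [ 547.3849 -104.226    12.    ]
 [ 469.1924  216.7879   12.    ]] [np.float64(278.37688368097383), np.float64(336.82177989383035), np.float64(272.90727329734136), np.float64(330.39971458689973)]
jig [641.468   91.7132  12.    ] 0.2600254032506211
knob [[568.2968 -15.7108 153.8989]] [[396.4547 300.3946]]
handle [[587.4987  91.5296 169.8921]] [[345.3797 290.9563]]
hook [[677.3476  59.8674 170.1734]] [[360.2689 248.9776]]
fin [ 489.7582 -437.6465   40.    ] [array([ 490.2254, -381.1145,   40.    ]), array([ 493.5109, -488.8188,   40.    ])]
```

```bash
cat >> h.py <<'E'
def rows(Rt,pt,n,grip,o=None,dec=4):
    """n equal rows from present pose to target; prints them in calls of 5"""
    o=o or robot.get_obs(); Rc=R.from_rotvec(o["ee_rot"]); R0=Rc; pc=np.array(o["position"]); p0=pc.copy(); w=(R0.inv()*Rt).as_rotvec()
    out=[]
    for k in range(1,n+1):
        d=Rc.inv().apply(p0+(np.array(pt)-p0)*k/n-pc); Rn=R0*R.from_rotvec(w*k/n); t=(Rc.inv()*Rn).as_rotvec()
        r=np.round(np.r_[d/750,t/np.radians(120)],dec); out.append(r.tolist()+[grip])
        pc=pc+Rc.apply(r[:3]*750); Rc=Rc*R.from_rotvec(r[3:]*np.radians(120))
    if n>5 and np.ptp(np.array(out),axis=0).max()<2e-4: print("x%d"%n,out[0]); 
    else:
        for i in range(0,n,5): print(out[i:i+5])
    return pc,Rc
def Rtool(j,phi=0): # x along u turned phi about n, z=-n
    B=Rbed(j)@R.from_euler("z",phi).as_matrix(); return R.from_matrix(np.c_[B[:,0],-B[:,1],-B[:,2]])
J=(641.5,91.7,0.26)
E
python3 - <<'E'
from h import *
t=jig2w(J,(-40,-20,230))[0]; Rt=Rtool(J); print(t)
rows(Rt,t,16,1.0,dec=3)
E
```

```text
[517.6725  38.0636 276.5461]
[[-0.04, -0.04, -0.002, -0.017, 0.005, 0.075, 1.0], [-0.046, -0.034, -0.004, -0.016, 0.005, 0.076, 1.0], [-0.051, -0.025, -0.006, -0.017, 0.005, 0.075, 1.0], [-0.054, -0.017, -0.007, -0.017, 0.004, 0.075, 1.0], [-0.056, -0.009, -0.008, -0.017, 0.005, 0.076, 1.0]]
[[-0.056, 0.001, -0.008, -0.016, 0.005, 0.075, 1.0], [-0.056, 0.011, -0.009, -0.017, 0.005, 0.076, 1.0], [-0.053, 0.019, -0.009, -0.017, 0.005, 0.075, 1.0], [-0.049, 0.027, -0.009, -0.017, 0.005, 0.075, 1.0], [-0.044, 0.035, -0.008, -0.016, 0.004, 0.076, 1.0]]
[[-0.038, 0.042, -0.007, -0.017, 0.005, 0.075, 1.0], [-0.031, 0.048, -0.006, -0.017, 0.005, 0.076, 1.0], [-0.023, 0.052, -0.005, -0.016, 0.005, 0.075, 1.0], [-0.014, 0.055, -0.002, -0.017, 0.005, 0.075, 1.0], [-0.006, 0.057, -0.001, -0.017, 0.005, 0.076, 1.0]]
[[0.004, 0.057, 0.001, -0.017, 0.004, 0.075, 1.0]]
```

Emit:
{"fn": "send_rows", "kwargs": {
  "plan": [
    [-0.04,-0.04,-0.02,-0.017,0.005,0.075,1.0],
    [-0.046,-0.034,-0.01,-0.016,0.005,0.076,1.0],
    [-0.051,-0.025,-0.006,-0.017,0.005,0.075,1.0],
    [-0.054,-0.017,-0.007,-0.017,0.004,0.075,1.0],
    [-0.056,-0.009,-0.008,-0.017,0.005,0.076,1.0]
  ]
}}

```text
t: 1.42
position: [300.5, 453.2, 275.6]
ee_rot: [-1.624, -2.649, -0.278]
contact_force: [0.6, 0.8, 0.2]
width: 85.1
finger_force: 0.0
```

Emit:
{"fn": "send_rows", "kwargs": {
  "plan": [
    [-0.056,0.001,-0.008,-0.016,0.005,0.075,1.0],
    [-0.056,0.011,-0.009,-0.017,0.005,0.076,1.0],
    [-0.053,0.019,-0.009,-0.017,0.005,0.075,1.0],
    [-0.049,0.027,-0.009,-0.017,0.005,0.075,1.0],
    [-0.044,0.035,-0.008,-0.016,0.004,0.076,1.0]
  ]
}}

```text
t: 2.05
position: [399.3, 264.1, 284.2]
ee_rot: [-2.49, -1.776, -0.502]
contact_force: [1.2, -0.9, -0.1]
width: 85.2
finger_force: 0.0
```

Emit:
{"fn": "send_rows", "kwargs": {
  "plan": [
    [-0.038,0.042,-0.007,-0.017,0.005,0.075,1.0],
    [-0.031,0.048,-0.006,-0.017,0.005,0.076,1.0],
    [-0.023,0.052,-0.005,-0.016,0.005,0.075,1.0],
    [-0.014,0.055,-0.002,-0.017,0.005,0.075,1.0],
    [-0.006,0.057,-0.001,-0.017,0.005,0.076,1.0]
  ]
}}

```text
t: 2.68
position: [498.5, 74.2, 292.9]
ee_rot: [-2.952, -0.628, -0.649]
contact_force: [0.3, 0.0, -0.1]
width: 85.3
finger_force: 0.0
```

Emit:
{"fn": "send_rows", "kwargs": {
  "plan": [
    [0.004,0.057,0.001,-0.017,0.004,0.075,1.0],
    [0,0,0,0,0,0,1.0]
  ]
}}

```text
t: 2.92
position: [518.9, 35.8, 294.8]
ee_rot: [-2.991, -0.386, -0.662]
contact_force: [-0.6, -0.5, 0.3]
width: 85.6
finger_force: 0.0
```

```bash
python3 - <<'E'
from h import *
o=robot.get_obs(); print(o["t"],o["q"],o["position"],o["qvel"],(jig2w(J,(-40,-20,230))[0]), (R.from_rotvec(o["ee_rot"]).inv()*Rtool(J)).as_rotvec())
c=eyes.get_calibration("wrist"); im=eyes.camera("wrist"); cv2.imwrite("pics/w1raw.png",im)
import pickle; pickle.dump((c,o),open("w1.pkl","wb"))
big=cv2.resize(im,(800,600),interpolation=cv2.INTER_CUBIC)
for p in proj(c,jig2w(J,[(-60,-85,104),(-29,-85,104),(-60+48.6,-85+98.7,99),(-55,50,40),(-55,90,40),(55,50,40),(61,38,46)]),True)/.64:
    cv2.circle(big,tuple(int(x) for x in p),3,(0,0,255),1)
cv2.imwrite("pics/w1.png",big)
E
```

```text
2.925 [-0.2139 -0.3202  2.1297  0.2361  0.9516  0.9999] [518.9237  35.8278 294.8277] [ 0.0429 -0.0192  0.0238  0.0121  0.0228 -0.0245] [517.6725  38.0636 276.5461] [ 0.0025  0.0005 -0.0028]
```

View pics/w1.png

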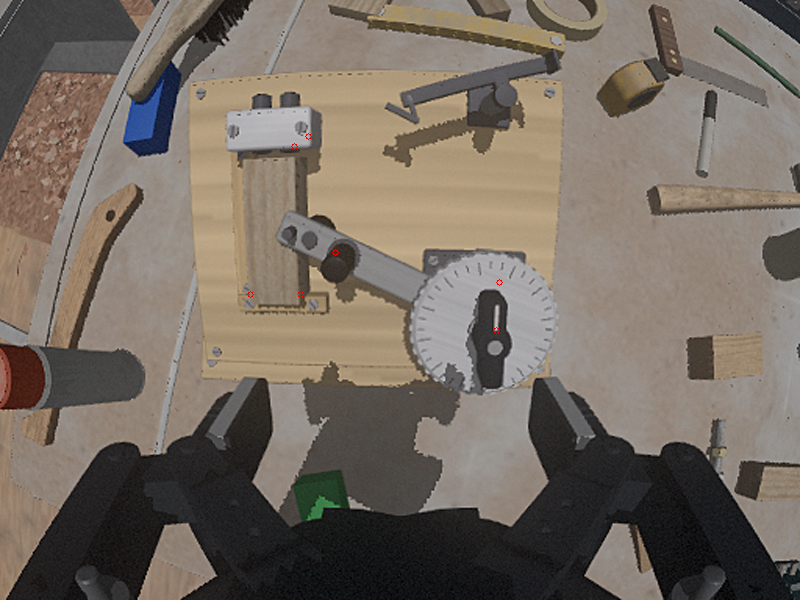

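The wrist view (800-px scale) shows the block at about (275,230), with its lower top edge near y 305. The handle top is at (337,266), the ring centre at (485,322) and the knob hub at (495,347). My jig estimate projects 10–17 px too high, so I'll zoom in and refit.

```bash
python3 - <<'E'
import cv2
im=cv2.imread("pics/w1raw.png")[40:262,110:366]
cv2.imwrite("pics/w1crop.png",cv2.resize(im,None,fx=2.7,fy=2.7,interpolation=cv2.INTER_CUBIC))
E
```

```text
(no output)
```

View pics/w1crop.png

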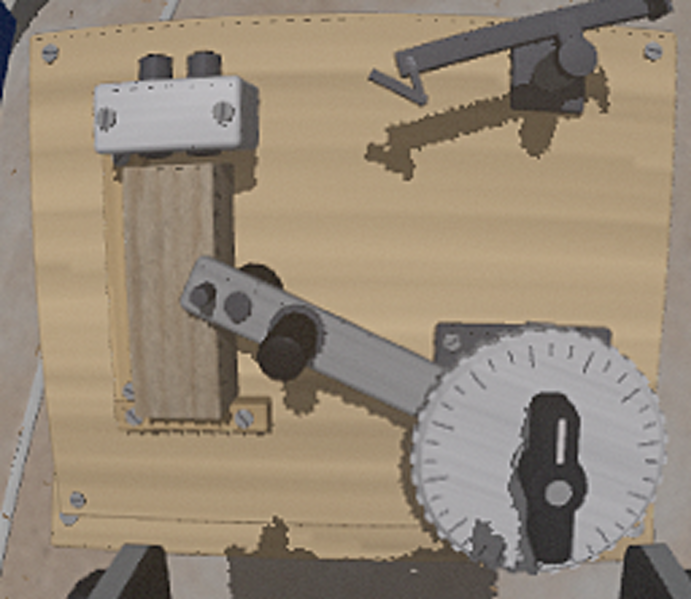

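The zoomed crop shows the handle top at (283,355), the ring centre at (539,452) and the hub screw at (559,493). The block's top-face corners are at (135,415), (222,418), (213,167) and (122,167). The guide's front edge runs from (97,153) to (240,152).

```bash
python3 - <<'E'
from h import *
import pickle
from scipy.optimize import least_squares
c,o=pickle.load(open("w1.pkl","rb"))
a=np.radians(63.8)
F=[((283,355),(-60+110*np.cos(a),-85+110*np.sin(a),99)),((539,452),(-60,-85,72)),((559,493),(-60,-85,104)),((135,415),(-55,90,40)),((222,418),(-55,50,40)),((213,167),(55,50,40)),((122,167),(55,90,40)),((97,153),(61,102,46)),((240,152),(61,38,46)),((33,38),(125,155,0))]
px=np.array([f[0] for f in F])/2.7+[110,40]; Q=np.array([f[1] for f in F],float)
f=lambda j:(proj(c,jig2w(j,Q),True)-px).ravel()
r=least_squares(f,J,x_scale=[1,1,.01],loss="soft_l1"); print(r.x,np.c_[r.fun.reshape(-1,2)] if 0 else f(r.x).reshape(-1,2))
# with free z offset / base tilt
g=lambda k:(proj(c,jig2w(k[:3],Q)+[0,0,k[3]],True)-px).ravel()
r2=least_squares(g,[*r.x,0],x_scale=[1,1,.01,1],loss="soft_l1"); print(r2.x,g(r2.x).reshape(-1,2))
# top view check
ct=eyes.get_calibration("top"); 
P=[(-135,170),(135,170),(135,-170),(-135,-170)]
for j in (r.x,r2.x[:3]):
  w=np.array([[x,y,12] for x,y in P])@R.from_euler("z",j[2]).as_matrix().T+[j[0],j[1],0]; print(proj(ct,w)/.64)
# knob bar angle
j=r2.x[:3]; B=Rbed(j); n=B[:,2]; p0=jig2w(j,(-60,-85,104))[0]
def onbed(q):
  oo,d=ray(c,np.array(q)/2.7+[110,40],True); x=oo+d*((p0-oo)@n)/(d@n)-p0; return B.T@x
for q in [(561,420),(560,464),(559,493),(548,562),(530,400),(577,400),(572,560),(526,560)]: print(q,onbed(q))
for q in [(410,97),(427,102),(400,62)]:
  oo,d=ray(c,np.array(q)/2.7+[110,40],True); p1=jig2w(j,(0,0,66))[0]; print("hook",B.T@(oo+d*((p1-oo)@n)/(d@n)-jig2w(j,(0,0,0))[0]))
E
```

```text
[632.6785  88.068    0.2406] [[-0.0892 -0.3815]
 [ 1.9363  3.6437]
 [ 0.0148  0.204 ]
 [ 0.0663  0.9824]
 [-0.087   0.5032]
 [ 0.4777 -1.6508]
 [ 0.1512 -0.2162]
 [-2.3344  0.3231]
 [ 0.0246 -1.8803]
 [-2.5714 -1.9689]]
[633.5972  89.0959   0.2389  -5.2064] [[-0.2073 -0.4814]
 [ 0.2192  3.0682]
 [-1.9848 -0.6285]
 [ 0.756   0.4448]
 [ 0.1388  0.0036]
 [ 0.9037 -0.6701]
 [ 1.0874  0.6509]
 [-1.2127  1.243 ]
 [ 0.3078 -0.7661]
 [-1.2588 -0.7262]]
[[296.1592 355.5198]
 [270.4269 245.7479]
 [408.2708 211.0291]
 [437.1659 319.2197]]
[[295.5943 355.0306]
 [270.0725 245.2334]
 [407.9652 210.7565]
 [436.655  318.9839]]
(561, 420) [26.8527  0.6666 -0.    ]
(560, 464) [10.3832 -0.3675  0.    ]
(559, 493) [-0.855  -1.0141 -0.    ]
(548, 562) [-29.0876   0.451    0.    ]
(530, 400) [33.9134 12.2136 -0.    ]
(577, 400) [34.2544 -4.4787 -0.    ]
(572, 560) [-28.3144  -8.7278   0.    ]
(526, 560) [-28.1964   8.9251  -0.    ]
hook [ 78.0844 -29.6883  66.    ]
hook [ 76.3452 -35.9718  66.    ]
hook [ 91.3074 -25.7869  66.    ]
```

```bash
sed -i 's/^J=.*/J=(632.7,88.1,0.2406)/' h.py; python3 - <<'E'
from h import *
o=robot.get_obs(); Rt=Rtool(J,0.06)
p,q=rows(Rt,jig2w(J,(-60,-85,150))[0],4,0.3,o)
o2=dict(o,position=p,ee_rot=q.as_rotvec()); rows(Rt,jig2w(J,(-60,-85,100))[0],4,0.3,o2)
E
```

```text
[[-0.0126, 0.0209, 0.0305, -0.0009, 0.0001, -0.0051, 0.3], [-0.0128, 0.0207, 0.0306, -0.0008, 0.0001, -0.0052, 0.3], [-0.0131, 0.0205, 0.0306, -0.0009, 0.0001, -0.0051, 0.3], [-0.0133, 0.0203, 0.0307, -0.0009, 0.0001, -0.0052, 0.3]]
[[-0.0, -0.0, 0.0167, 0.0, -0.0, 0.0, 0.3], [-0.0, -0.0, 0.0166, 0.0, -0.0, 0.0, 0.3], [-0.0, -0.0, 0.0167, 0.0, -0.0, 0.0, 0.3], [-0.0, -0.0, 0.0166, 0.0, -0.0, 0.0, 0.3]]
```

Emit:
{"fn": "send_rows", "kwargs": {
  "plan": [
    [-0.0126,0.0209,0.0305,-0.0009,0.0001,-0.0051,0.3],
    [-0.0128,0.0207,0.0306,-0.0008,0.0001,-0.0052,0.3],
    [-0.0131,0.0205,0.0306,-0.0009,0.0001,-0.0051,0.3],
    [-0.0133,0.0203,0.0307,-0.0009,0.0001,-0.0052,0.3],
    [0,0,0,0,0,0,0.3]
  ]
}}

```text
t: 3.6
position: [537.0, -20.8, 193.1]
ee_rot: [-2.994, -0.455, -0.662]
contact_force: [0.1, 0.6, -0.1]
width: 55.8
finger_force: 0.0
```

```bash
python3 - <<'E'
from h import *
o=robot.get_obs(); print(o["t"],o["q"],o["width"],o["contact_force"])
B=Rbed(J); f=lambda p:B.T@(p-jig2w(J,(0,0,0))[0]); print("uvn",f(o["position"]), (R.from_rotvec(o["ee_rot"]).inv()*Rtool(J,.06)).as_rotvec())
c=eyes.get_calibration("wrist"); im=eyes.camera("wrist")
big=cv2.resize(im,(800,600),interpolation=cv2.INTER_CUBIC)
for p in proj(c,jig2w(J,[(-60,-85,104),(-29,-85,104),(-60+48.6,-85+98.7,99),(-60,-85,72),(-8,-85,72),(-60,-33,72)]),True)/.64:
    cv2.circle(big,tuple(int(x) for x in p),3,(0,0,255),1)
cv2.imwrite("pics/w2.png",big)
rows(Rtool(J,.06),jig2w(J,(-60,-85,100))[0],4,0.3,o)
E
```

```text
3.6 [-0.3295 -0.1584  2.1914  0.3356  0.7684  0.7373] 55.826982822829315 [ 0.0548  0.587  -0.1173]
uvn [-62.0314 -82.9809 148.2003] [-0.0035  0.0038  0.0003]
[[0.0007, 0.0008, 0.0161, -0.0004, 0.0005, 0.0, 0.3], [0.0007, 0.0007, 0.016, -0.0004, 0.0004, 0.0001, 0.3], [0.0006, 0.0008, 0.0161, -0.0005, 0.0005, 0.0, 0.3], [0.0007, 0.0007, 0.0161, -0.0004, 0.0004, 0.0, 0.3]]
```

View pics/w2.png

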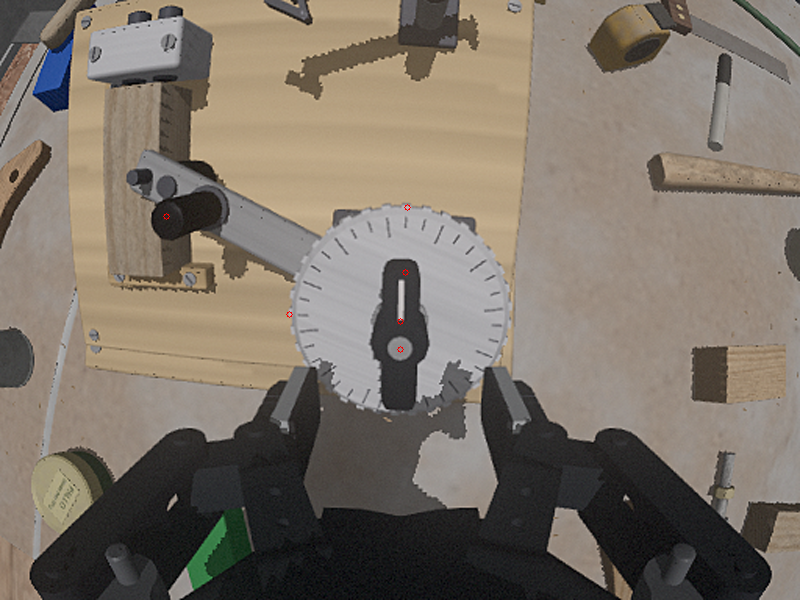

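The knob hub overlay lands on the hub at (400,348), and the handle and ring edges match within about 2 mm. Going down onto the knob and closing.

Emit:
{"fn": "send_rows", "kwargs": {
  "plan": [
    [0.0007,0.0008,0.016,-0.0004,0.0005,0,0.3],
    [0.0007,0.0007,0.016,-0.0004,0.0004,0,0.3],
    [0.0006,0.0008,0.016,-0.0005,0.0005,0,0.3],
    [0.0007,0.0007,0.016,-0.0004,0.0004,0,0.3],
    [0,0,0,0,0,0,0.1]
  ]
}}

```text
t: 4.28
position: [560.3, -18.2, 151.3]
ee_rot: [-2.996, -0.454, -0.672]
contact_force: [-0.3, 0.1, 0.1]
width: 46.9
finger_force: 0.0
```

```bash
cat >> h.py <<'E'
def st(phi=0):
    o=robot.get_obs(); B=Rbed(J); print("t",o["t"],"uvn",B.T@(o["position"]-jig2w(J,(0,0,0))[0]),"rot",(R.from_rotvec(o["ee_rot"]).inv()*Rtool(J,phi)).as_rotvec(),"q",o["q"],"w",round(o["width"],1),"ff",o["finger_force"],"F(uvn)",B.T@o["contact_force"],"T",B.T@o["ft_torque"]); return o
E
python3 -c "
from h import *
st(.06)"
```

```text
t 4.275 uvn [-58.6172 -85.9701 100.5184] rot [ 0.0018 -0.0018  0.0005] q [-0.3068 -0.043   2.1731  0.3647  0.6628  0.7139] w 46.9 ff 0.0 F(uvn) [-0.167   0.1458  0.1679] T [-0.032   0.228   0.0181]
```

Emit:
{"fn": "send_rows", "kwargs": {
  "plan": [
    [-0.0012,-0.001,0,0,0,0,-0.3],
    [0,0,0,0,0,0,-1],
    [0,0,0,0,0,0,-1],
    [0,0,0,0,0,0,-1],
    [0,0,0,0,0,0,-1]
  ],
  "squeeze": 30
}}

```text
t: 4.9
position: [558.6, -15.3, 152.8]
ee_rot: [-2.991, -0.454, -0.671]
contact_force: [-3.6, 9.6, 4.4]
width: 14.3
finger_force: 31.7
```

```bash
python3 -c "
from h import *
st(.06)"
```

```text
t 4.9 uvn [-58.8673 -82.7477 102.2978] rot [-0.0037 -0.0029 -0.0004] q [-0.3044 -0.0493  2.1761  0.3691  0.6686  0.7142] w 14.3 ff 31.73137754201889 F(uvn) [ 0.8268 10.1981  4.5104] T [1.5218 0.1678 0.0077]
```

Emit:
{"fn": "send_rows", "kwargs": {
  "plan": [
    [-0.001,-0.004,0.002,0,0,0,-1],
    [0,0,0,0,0,-0.02,-1],
    [0,0,0,0,0,-0.03,-1],
    [0,0,0,0,0,-0.04,-1]
  ]
}}

```text
t: 5.4
position: [558.6, -14.8, 152.8]
ee_rot: [2.969, 0.747, 0.685]
contact_force: [-9.5, 1.2, 11.1]
width: 14.6
finger_force: 33.0
```

```bash
python3 -c "
from h import *
st(.06)"
```

```text
t 5.4 uvn [-58.797  -82.3111 102.2284] rot [ 0.002  -0.0039  0.1928] q [-0.3015 -0.0508  2.1779  0.3637  0.6626  0.5277] w 14.6 ff 32.97527074813843 F(uvn) [-3.4538  3.4543 13.8311] T [ 0.6306  0.968  -0.0102]
```

Emit:
{"fn": "send_rows", "kwargs": {
  "plan": [
    [0,0,-0.004,0,0,0,-1],
    [0,0,0,0,0,-0.05,-1],
    [0,0,0,0,0,-0.06,-1],
    [0,0,0,0,0,-0.06,-1]
  ]
}}

```text
t: 5.9
position: [558.1, -14.7, 152.8]
ee_rot: [2.724, 1.227, 0.661]
contact_force: [10.7, 4.6, -9.6]
width: 14.4
finger_force: 32.6
```

```bash
python3 - <<'E'
from h import *
st(.06); cv2.imwrite("pics/w3.png",cv2.resize(eyes.camera("wrist"),(800,600),interpolation=cv2.INTER_CUBIC))
E
```

```text
t 5.9 uvn [-59.1992 -82.0456 102.4673] rot [ 0.0042 -0.0055  0.5464] q [-0.3018 -0.053   2.1804  0.3657  0.6602  0.1724] w 14.4 ff 32.55211293697357 F(uvn) [  6.329    1.967  -13.5836] T [ 0.5156 -0.7693 -0.0635]
```

View pics/w3.png

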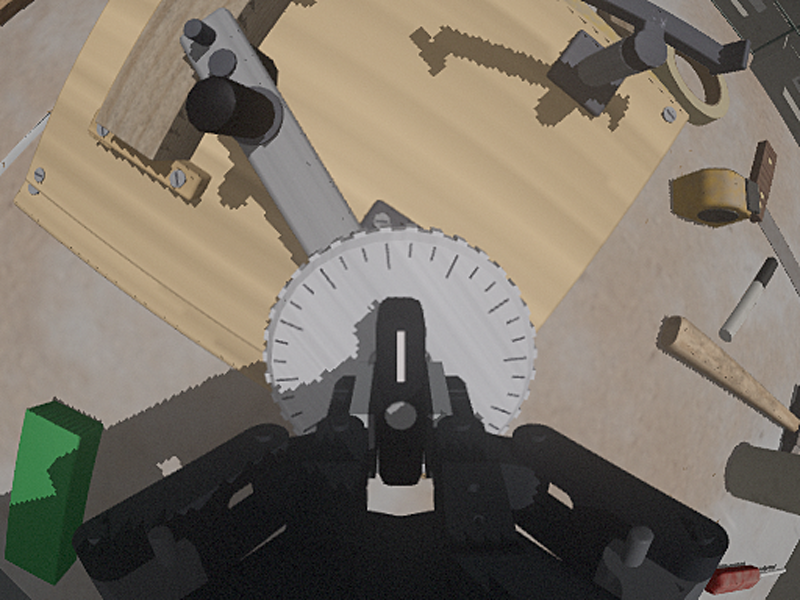

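The bar turns with the gripper (white line at (401,355)), and the fingers stay clear of the ring's scale. Continuing to about 1.3 rad.

Emit:
{"fn": "send_rows", "kwargs": {
  "plan": [
    [0,0,0.002,0,0,-0.06,-1],
    [0,0,0,0,0,-0.06,-1],
    [0,0,0,0,0,-0.06,-1],
    [0,0,0,0,0,-0.06,-1],
    [0,0,0,0,0,-0.06,-1]
  ]
}}

```text
t: 6.58
position: [557.9, -14.5, 152.6]
ee_rot: [2.127, 1.937, 0.565]
contact_force: [-1.8, 3.1, 1.8]
width: 14.2
finger_force: 34.7
```

Emit:
{"fn": "send_rows", "kwargs": {
  "plan": [
    [0,0,0,0,0,-0.05,-1],
    [0,0,0,0,0,0,-1]
  ]
}}

```text
t: 6.82
position: [557.9, -14.5, 152.6]
ee_rot: [2.017, 2.03, 0.546]
contact_force: [-3.4, 4.4, 3.6]
width: 14.0
finger_force: 35.0
```

```bash
python3 - <<'E'
from h import *
st(.06)
E
```

```text
t 6.825 uvn [-59.4699 -81.8357 102.3165] rot [ 0.0033 -0.0026  1.2769] q [-0.3015 -0.0521  2.1795  0.364   0.6629 -0.5567] w 14.0 ff 34.99310374259949 F(uvn) [-0.4858  5.0696  4.2253] T [1.0428 0.4413 0.0801]
```

Emit:
{"fn": "send_rows", "kwargs": {
  "plan": [
    [0,0,0,0,0,0,0.1],
    [0,0,0,0,0,0,0.1],
    [0,0,0,0,0,0,0.1],
    [0,0,-0.03,0,0,0,0.1],
    [0,0,-0.04,0,0,0,0.1]
  ]
}}

```text
t: 7.45
position: [535.8, -20.7, 199.1]
ee_rot: [2.016, 2.03, 0.543]
contact_force: [0.1, 0.4, -0.2]
width: 46.9
finger_force: 0.0
```

```bash
python3 - <<'E'
from h import *
o=st(1.3); 
Rt=Rtool(J,1.1135)
p,q=rows(Rt,jig2w(J,(-11,16.2,140))[0],4,0.1,o)
rows(Rt,jig2w(J,(-11,16.2,88))[0],4,0.1,dict(o,position=p,ee_rot=q.as_rotvec()))
c=eyes.get_calibration("wrist");im=eyes.camera("wrist");big=cv2.resize(im,(800,600),interpolation=cv2.INTER_CUBIC)
for p in proj(c,jig2w(J,[(-60,-85,104),(-60+48.6,-85+98.7,99),(-60,-85,72),(-8,-85,72),(-60,-33,72)]),True)/.64:
    cv2.circle(big,tuple(int(x) for x in p),3,(0,0,255),1)
cv2.imwrite("pics/w4.png",big)
E
```

```text
t 7.45 uvn [-60.5331 -82.5563 154.161 ] rot [0.003  0.0018 0.0375] q [-0.3292 -0.1733  2.1935  0.3317  0.7719 -0.534 ] w 46.9 ff 0.0 F(uvn) [ 0.1524  0.3637 -0.2447] T [-0.0666  0.1641 -0.0127]
[[0.0359, 0.0084, 0.0047, 0.0004, 0.0002, 0.0267, 0.1], [0.0362, 0.0065, 0.0047, 0.0003, 0.0002, 0.0268, 0.1], [0.0366, 0.0044, 0.0047, 0.0004, 0.0001, 0.0267, 0.1], [0.0367, 0.0023, 0.0047, 0.0004, 0.0002, 0.0268, 0.1]]
[[0.0, -0.0, 0.0173, -0.0, 0.0, -0.0, 0.1], [0.0, -0.0, 0.0174, -0.0, 0.0, -0.0, 0.1], [0.0, -0.0, 0.0173, -0.0, 0.0, -0.0, 0.1], [0.0, -0.0, 0.0173, -0.0, 0.0, -0.0, 0.1]]
```

View pics/w4.png

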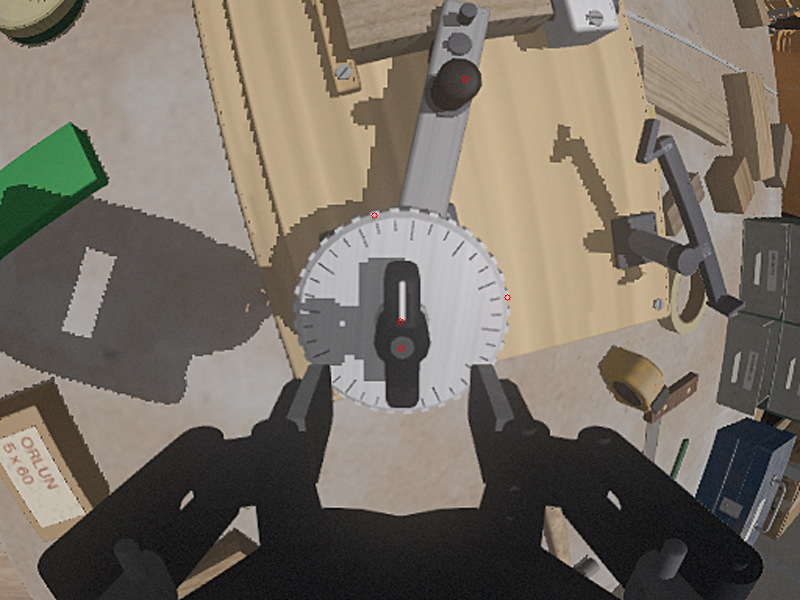

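The hub overlay at (401,349) is exact, and the handle top is at about (457,84), roughly 3 mm from the prediction (465,79). The knob bar now points towards the arm and the ring looks unmoved.

Emit:
{"fn": "send_rows", "kwargs": {
  "plan": [
    [0.0355,0.009,0.0047,0,0,0.0267,0.1],
    [0.0358,0.007,0.0047,0,0,0.0268,0.1],
    [0.036,0.005,0.0047,0,0,0.0267,0.1],
    [0.0362,0.0025,0.0047,0,0,0.0268,0.1]
  ]
}}

```text
t: 8.0
position: [563.9, 86.7, 207.7]
ee_rot: [2.258, 1.811, 0.586]
contact_force: [0.6, -0.3, -0.4]
width: 47.1
finger_force: 0.0
```

```bash
python3 - <<'E'
from h import *
o=st(1.1135); 
rows(Rtool(J,1.1135),jig2w(J,(-13,15,88))[0],4,0.1,o)
E
```

```text
t 8.0 uvn [ -8.9862  15.0134 139.55  ] rot [ 0.0058  0.001  -0.0015] q [-0.0798 -0.1088  2.1205  0.2008  0.7177  0.0153] w 47.1 ff 0.0 F(uvn) [ 0.2718 -0.3933 -0.5499] T [ 0.0542  0.2244 -0.007 ]
[[-0.0006, -0.0013, 0.0172, 0.0007, 0.0001, -0.0002, 0.1], [-0.0006, -0.0013, 0.0172, 0.0007, 0.0001, -0.0002, 0.1], [-0.0005, -0.0012, 0.0171, 0.0007, 0.0002, -0.0001, 0.1], [-0.0006, -0.0012, 0.0172, 0.0007, 0.0001, -0.0002, 0.1]]
```

Emit:
{"fn": "send_rows", "kwargs": {
  "plan": [
    [-0.0006,-0.0013,0.017,0.0007,0,0,0.1],
    [-0.0006,-0.0013,0.017,0.0007,0,0,0.1],
    [-0.0006,-0.0012,0.017,0.0007,0,0,0.1],
    [-0.0006,-0.0012,0.017,0.0007,0,0,0.1],
    [0,0,0,0,0,0,-0.3]
  ],
  "squeeze": 40
}}

```text
t: 8.62
position: [580.3, 89.7, 158.2]
ee_rot: [2.263, 1.819, 0.578]
contact_force: [0.5, 0.4, 0.1]
width: 30.8
finger_force: 0.0
```

Emit:
{"fn": "send_rows", "kwargs": {
  "plan": [
    [0,0,0,0,0,0,-1],
    [0,0,0,0,0,0,-1],
    [0,0,0,0,0,0,-1]
  ]
}}

```text
t: 9.0
position: [581.2, 89.9, 160.1]
ee_rot: [2.259, 1.816, 0.582]
contact_force: [6.1, 0.6, -6.2]
width: 16.9
finger_force: 39.1
```

```bash
python3 - <<'E'
from h import *
o=st(1.1135)
E
```

```text
t 9.0 uvn [-13.1828  14.0583  88.9594] rot [0.0009 0.001  0.0004] q [-0.0706 -0.0003  2.1127  0.2218  0.6225 -0.0079] w 16.9 ff 39.12915050983429 F(uvn) [ 2.8342 -0.8431 -8.1982] T [-0.1022 -0.0824 -0.0317]
```

Emit:
{"fn": "send_rows", "kwargs": {
  "plan": [
    [-0.0003,0.009,0,0,0,0.0293,-1],
    [-0.0003,0.009,0,0,0,0.0293,-1],
    [-0.0003,0.009,0,0,0,0.0293,-1],
    [-0.0003,0.009,0,0,0,0.0293,-1],
    [-0.0003,0.009,0,0,0,0.0293,-1]
  ],
  "squeeze": 60
}}

```text
t: 9.62
position: [607.8, 78.8, 170.8]
ee_rot: [2.563, 1.482, 0.623]
contact_force: [-4.9, 5.2, 0.1]
width: 16.4
finger_force: 58.6
```

```bash
python3 - <<'E'
from h import *
o=st(1.1135-.307)
E
```

```text
t 9.625 uvn [12.3287 -3.0549 88.9267] rot [-0.0067  0.0016  0.0008] q [-0.0899  0.0438  2.0442  0.2288  0.6577  0.2788] w 16.4 ff 58.593379855155945 F(uvn) [-3.0954  6.2252  1.5967] T [0.8146 0.5242 0.2734]
```

Emit:
{"fn": "send_rows", "kwargs": {
  "plan": [
    [-0.0003,0.009,0,0,0,0.0293,-1],
    [-0.0003,0.009,0,0,0,0.0293,-1],
    [-0.0003,0.009,0,0,0,0.0293,-1],
    [-0.0003,0.009,0,0,0,0.0293,-1],
    [-0.0003,0.009,0,0,0,0.0293,-1]
  ]
}}

```text
t: 10.25
position: [632.2, 58.4, 179.6]
ee_rot: [2.816, 1.095, 0.657]
contact_force: [-4.0, 9.0, -0.6]
width: 16.0
finger_force: 58.6
```

Emit:
{"fn": "send_rows", "kwargs": {
  "plan": [
    [-0.0003,0.009,0,0,0,0.0293,-1],
    [-0.0003,0.009,0,0,0,0.0293,-1]
  ]
}}

```text
t: 10.5
position: [640.1, 48.4, 182.0]
ee_rot: [2.902, 0.928, 0.666]
contact_force: [-5.1, 12.4, 1.3]
width: 15.8
finger_force: 58.8
```

```bash
python3 - <<'E'
from h import *
o=st(1.1135-.737); p=Rbed(J).T@(o["position"]-jig2w(J,(0,0,0))[0])-[-60.5,-83.5,0]; print(np.hypot(*p[:2]),1.1135-np.arctan2(p[1],p[0]))
E
```

```text
t 10.5 uvn [ 38.9133 -40.3554  88.9315] rot [-0.0082  0.0025  0.0005] q [-0.1422  0.0954  1.9666  0.2561  0.695   0.6442] w 15.8 ff 58.795316219329834 F(uvn) [-1.2948 13.225   2.0645] T [1.8473 0.3046 0.3251]
108.37184165043806 0.7040371635784217
```

Emit:
{"fn": "send_rows", "kwargs": {
  "plan": [
    [-0.0002,0.0073,0,0,0,0.024,-1],
    [-0.0002,0.0073,0,0,0,0.024,-1],
    [-0.0002,0.0073,0,0,0,0.024,-1],
    [0,0,0,0,0,0,-1]
  ]
}}

```text
t: 11.0
position: [648.5, 34.3, 184.3]
ee_rot: [-2.976, -0.711, -0.671]
contact_force: [-2.5, 11.0, -0.6]
width: 16.3
finger_force: 58.7
```

```bash
python3 - <<'E'
from h import *
o=st(1.1135-.887); p=Rbed(J).T@(o["position"]-jig2w(J,(0,0,0))[0])-[-60.5,-83.5,0]; print(np.hypot(*p[:2]),1.1135-np.arctan2(p[1],p[0]))
im=eyes.camera("wrist");cv2.imwrite("pics/w5.png",cv2.resize(im,(800,600),interpolation=cv2.INTER_CUBIC))
E
```

```text
t 11.0 uvn [ 44.2283 -56.004   88.9703] rot [-0.0074  0.0026  0.0008] q [-0.1656  0.1095  1.9468  0.268   0.7049  0.7645] w 16.3 ff 58.66275250911713 F(uvn) [-0.0336 11.3131 -0.6158] T [1.5642 0.1149 0.2456]
108.27761994567805 0.8567486438654771
```

View pics/w5.png

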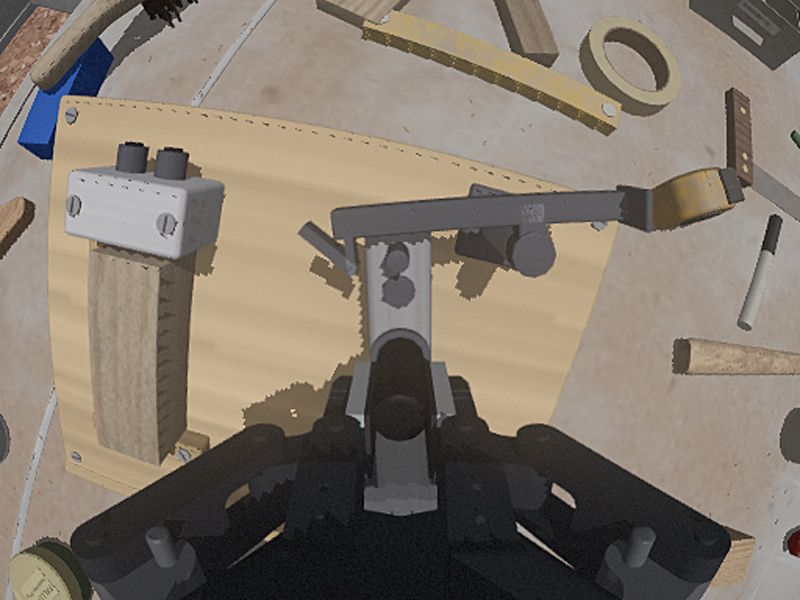

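The pin at (396,262) sits to the right of the hook at (350,255), so it is behind it with the catch dropped. I'll ease back onto the catch.

Emit:
{"fn": "send_rows", "kwargs": {
  "plan": [
    [0,-0.003,0,0,0,-0.01,-1],
    [0,-0.003,0,0,0,-0.01,-1],
    [0,-0.003,0,0,0,-0.01,-1],
    [0,-0.002,0,0,0,-0.006,-1],
    [0,0,0,0,0,0,-1]
  ]
}}

```text
t: 11.68
position: [645.0, 40.6, 183.5]
ee_rot: [2.946, 0.823, 0.673]
contact_force: [-1.5, 7.1, -1.6]
width: 16.0
finger_force: 58.7
```

```bash
python3 - <<'E'
from h import *
o=st(1.1135-.81); p=Rbed(J).T@(o["position"]-jig2w(J,(0,0,0))[0])-[-60.5,-83.5,0]; print(np.hypot(*p[:2]),1.1135-np.arctan2(p[1],p[0]))
E
```

```text
t 11.675 uvn [ 42.1961 -49.0746  88.9801] rot [-0.0048  0.0019 -0.0004] q [-0.1544  0.1028  1.956   0.2601  0.6976  0.7045] w 16.0 ff 58.66516649723053 F(uvn) [-0.4982  7.2567 -1.5192] T [0.9037 0.1749 0.1163]
108.31253924843038 0.7900558970661973
```

Emit:
{"fn": "send_rows", "kwargs": {
  "plan": [
    [0,-0.0025,0,0,0,0,-1],
    [0,-0.0015,0,0,0,0,-1],
    [0,0,0,0,0,0,-1]
  ]
}}

```text
t: 12.05
position: [644.9, 40.8, 183.5]
ee_rot: [2.942, 0.819, 0.676]
contact_force: [2.7, 2.5, -4.8]
width: 16.6
finger_force: 58.6
```

```bash
python3 - <<'E'
from h import *
o=st(1.1135-.81); p=Rbed(J).T@(o["position"]-jig2w(J,(0,0,0))[0])-[-60.5,-83.5,0]; print(np.hypot(*p[:2]),1.1135-np.arctan2(p[1],p[0]))
E
```

```text
t 12.05 uvn [ 42.1247 -48.8709  89.0191] rot [ 0.0003  0.0008 -0.001 ] q [-0.1526  0.1012  1.9582  0.2554  0.6921  0.7102] w 16.6 ff 58.6311811208725 F(uvn) [ 0.9051  1.7449 -5.7643] T [ 0.1562 -0.069   0.1032]
108.30977514702737 0.7880632759490422
```

Emit:
{"fn": "send_rows", "kwargs": {
  "plan": [
    [0,0,0,0,0,0,-0.4],
    [0,0,0,0,0,0,-0.2],
    [0,0,0,0,0,0,-0.1],
    [0,0,-0.03,0,0,0,-0.1],
    [0,0,-0.05,0,0,0,-0.1]
  ]
}}

```text
t: 12.68
position: [619.3, 34.7, 237.1]
ee_rot: [2.944, 0.819, 0.671]
contact_force: [0.1, -0.0, 0.7]
width: 38.4
finger_force: 0.0
```

Emit:
{"fn": "send_rows", "kwargs": {
  "plan": [
    [0,0,-0.05,0,0,0,0.3],
    [0,0,0,0,0,0,1]
  ]
}}

```text
t: 12.92
position: [606.1, 30.5, 276.8]
ee_rot: [2.936, 0.818, 0.686]
contact_force: [0.4, -0.2, 0.0]
width: 71.6
finger_force: 0.0
```

```bash
python3 - <<'E'
from h import *
o=st(0); c=eyes.get_calibration("wrist"); im=eyes.camera("wrist");big=cv2.resize(im,(800,600),interpolation=cv2.INTER_CUBIC)
for p in proj(c,jig2w(J,[(-60,-85,104),(-55,50,40),(55,50,40),(-55,90,40),(-60+110*np.cos(.31),-85+110*np.sin(.31),99)]),True)/.64:
    cv2.circle(big,tuple(int(x) for x in p),3,(0,0,255),1)
cv2.imwrite("pics/w6.png",big)
p,q=rows(Rtool(J,0),jig2w(J,(-4,71.5,150))[0],5,1.0,o)
rows(Rtool(J,0),jig2w(J,(-4,71.5,37))[0],6,1.0,dict(o,position=p,ee_rot=q.as_rotvec()))
E
```

```text
t 12.925 uvn [ 45.2066 -49.6531 190.5266] rot [ 0.0049 -0.0059  0.3034] q [-0.1845 -0.0893  1.9712  0.2299  0.8635  0.7285] w 71.6 ff 0.0 F(uvn) [ 0.3251 -0.3091 -0.133 ] T [0.0006 0.1787 0.0339]
[[-0.0029, -0.0348, 0.0106, 0.0005, -0.0006, 0.029, 1.0], [-0.005, -0.0346, 0.0106, 0.0004, -0.0005, 0.0289, 1.0], [-0.0071, -0.0342, 0.0107, 0.0005, -0.0006, 0.029, 1.0], [-0.0092, -0.0336, 0.0107, 0.0005, -0.0006, 0.029, 1.0], [-0.0111, -0.0331, 0.0108, 0.0004, -0.0005, 0.029, 1.0]]
x6 [-0.0, 0.0, 0.0251, 0.0, -0.0, -0.0, 1.0]
```

View pics/w6.png

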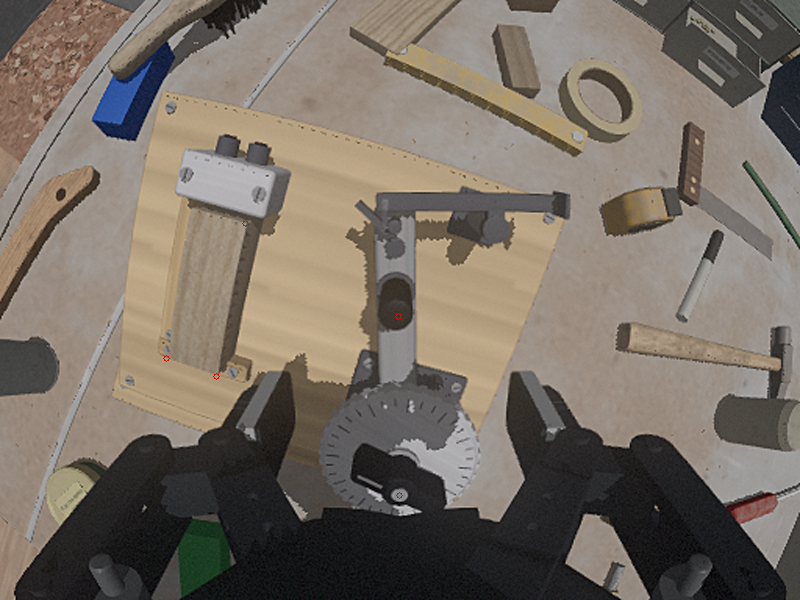

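The arm hangs on the catch with its pin at (394,232) behind the hook. The block overlays are within about 3 px. Going to the block.

Emit:
{"fn": "send_rows", "kwargs": {
  "plan": [
    [-0.002,-0.0345,0.0106,0.0005,-0.0006,0.029,1.0],
    [-0.004,-0.0343,0.0106,0.0004,-0.0005,0.0289,1.0],
    [-0.006,-0.034,0.0107,0.0005,-0.0006,0.029,1.0],
    [-0.008,-0.0334,0.0107,0.0005,-0.0006,0.029,1.0],
    [-0.01,-0.0328,0.0108,0.0004,-0.0005,0.029,1.0]
  ]
}}

```text
t: 13.6
position: [551.4, 143.5, 214.2]
ee_rot: [-2.997, -0.359, -0.646]
contact_force: [-0.0, -0.0, -1.3]
width: 85.4
finger_force: 0.0
```

```bash
python3 - <<'E'
from h import *
o=st(0); rows(Rtool(J,0),jig2w(J,(0,70.5,36))[0],5,1.0,o)
E
```

```text
t 13.6 uvn [ -5.0134  73.205  144.8868] rot [-0.0039  0.0108 -0.0032] q [ 0.041  -0.1135  2.109   0.1285  0.7329  1.296 ] w 85.4 ff 0.0 F(uvn) [-0.5995 -0.003  -1.1963] T [-0.011   0.2215  0.0409]
[[0.0017, 0.0008, 0.029, -0.0004, 0.001, -0.0003, 1.0], [0.0015, 0.0008, 0.029, -0.0004, 0.0011, -0.0003, 1.0], [0.0016, 0.0008, 0.0291, -0.0003, 0.001, -0.0003, 1.0], [0.0014, 0.0008, 0.029, -0.0004, 0.001, -0.0003, 1.0], [0.0014, 0.0007, 0.029, -0.0004, 0.0011, -0.0003, 1.0]]
```

Emit:
{"fn": "send_rows", "kwargs": {
  "plan": [
    [0.0015,0.0008,0.029,-0.0004,0.001,-0.0003,1.0],
    [0.0015,0.0008,0.029,-0.0004,0.001,-0.0003,1.0],
    [0.0015,0.0008,0.029,-0.0003,0.001,-0.0003,1.0],
    [0.0014,0.0008,0.029,-0.0004,0.001,-0.0003,1.0],
    [0.0014,0.0007,0.028,-0.0004,0.001,-0.0003,1.0]
  ],
  "squeeze": 35
}}

```text
t: 14.22
position: [601.2, 152.2, 118.0]
ee_rot: [-2.996, -0.365, -0.664]
contact_force: [-0.2, 0.3, -0.0]
width: 85.3
finger_force: 0.0
```

Emit:
{"fn": "send_rows", "kwargs": {
  "plan": [
    [0,0,0,0,0,0,0.4],
    [0,0,0,0,0,0,0.2],
    [0,0,0,0,0,0,-0.4],
    [0,0,0,0,0,0,-0.4],
    [0,0,0,0,0,0,-0.4]
  ]
}}

```text
t: 14.85
position: [602.1, 152.2, 121.9]
ee_rot: [-2.995, -0.365, -0.67]
contact_force: [-2.9, 0.1, 2.9]
width: 39.7
finger_force: 37.0
```

```bash
python3 - <<'E'
from h import *
o=st(0)
E
```

```text
t 14.85 uvn [ 2.4738 69.5215 39.512 ] rot [ 0.0008 -0.0039  0.0024] q [0.0547 0.1287 2.0582 0.1559 0.5263 1.2648] w 39.7 ff 36.9526344537735 F(uvn) [-1.2826  0.755   3.8147] T [0.0073 0.3901 0.0506]
```

Emit:
{"fn": "send_rows", "kwargs": {
  "plan": [
    [0,0,-0.01,0,0,0,-0.4],
    [0,0,-0.02,0,0,0,-0.4],
    [0,0,-0.04,0,0,0,-0.4],
    [0,0,-0.06,0,0,0,-0.4],
    [0,0,-0.06,0,0,0,-0.4]
  ]
}}

```text
t: 15.48
position: [541.5, 137.6, 251.1]
ee_rot: [-2.996, -0.365, -0.666]
contact_force: [0.7, 0.7, -0.3]
width: 39.1
finger_force: 36.5
```

```bash
python3 - <<'E'
from h import *
o=st(0); im=eyes.camera("wrist"); c=eyes.get_calibration("wrist")
t=eyes.camera("top"); ct=eyes.get_calibration("top"); cv2.imwrite("pics/top2.png",t)
s=eyes.camera("scene"); cs=eyes.get_calibration("scene")
W=cv2.resize(im,(512,384)); 
A=cv2.resize(t[190:250,330:430],(400,240),interpolation=cv2.INTER_CUBIC); B=cv2.resize(s[235:315,265:365],(400,320),interpolation=cv2.INTER_CUBIC)
can=np.zeros((580,800,3),np.uint8); can[:240,:400]=A; can[240:560,:400]=B; can[:300,400:]=cv2.resize(im,(400,300))
cv2.imwrite("pics/m7.png",can)
E
```

```text
t 15.475 uvn [  0.5819  69.8096 183.0306] rot [ 0.0004 -0.0012  0.0022] q [ 0.0298 -0.187   2.1047  0.1235  0.7986  1.2907] w 39.1 ff 36.47625267505646 F(uvn) [ 0.6447  0.4848 -0.6132] T [0.0097 0.175  0.0244]
```

View pics/m7.png

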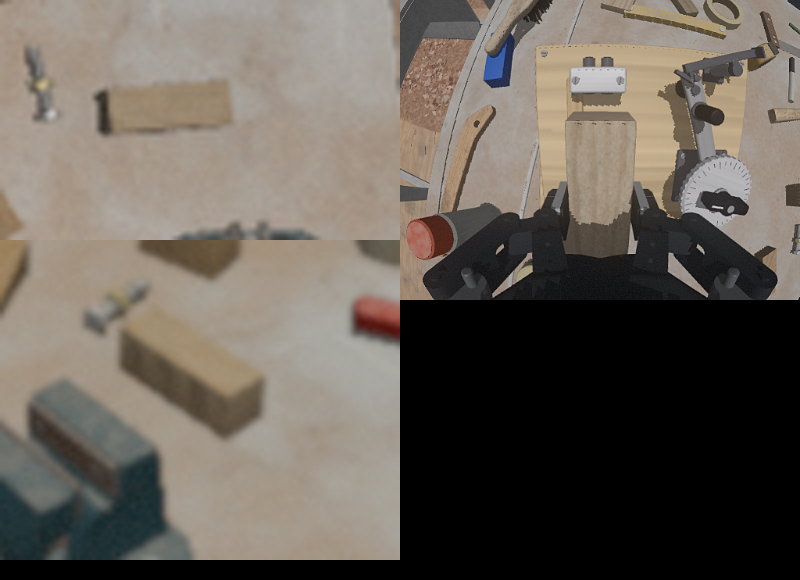

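The top crop shows the finished block's top face at corners (110,90), (228,80), (232,122) and (110,132). The held block sits square in the gripper, and the arm is still on its catch. Next I'll estimate the finished block numerically and plan a hover beside it.

```bash
python3 - <<'E'
from h import *
ct=eyes.get_calibration("top"); cs=eyes.get_calibration("scene")
P=np.array([onz(ct,(330+x/4,190+y/4),40) for x,y in[(110,90),(228,80),(232,122),(110,132)]]); print(P,[np.linalg.norm(P[i]-P[i-1]) for i in range(4)],P.mean(0))
# scene crop scale 4 origin (265,235), offset y 240: top corners
Q=np.array([onz(cs,(265+x/4,235+(y-240)/4),40) for x,y in[(122,343),(150,312),(264,378),(228,400)]]); print(Q,Q.mean(0))
d=P[0]+P[3]-P[1]-P[2]; yaw=np.arctan2(-d[1],-d[0]); print("yaw",yaw)
Rt=R.from_euler("z",yaw)*R.from_matrix(np.diag([1,-1,-1.]))
o=robot.get_obs()
rows(Rt,[490,-290,280],14,-0.4,o,dec=3)
E
```

```text
[[ 506.1711 -385.4877   40.    ]
 [ 513.872  -491.521    40.    ]
 [ 476.2157 -493.0015   40.    ]
 [ 468.6035 -383.7765   40.    ]] [np.float64(37.60661374699664), np.float64(106.3125281446776), np.float64(37.68540292348042), np.float64(109.48995230310945)] [ 491.2156 -438.4467   40.    ]
[[ 458.5626 -403.0638   40.    ]
 [ 500.9969 -386.3099   40.    ]
 [ 512.969  -494.9981   40.    ]
 [ 475.1685 -497.4498   40.    ]] [ 486.9243 -445.4554   40.    ]
yaw -1.4997780298020957
[[-0.012, 0.038, -0.008, -0.013, -0.011, 0.058, -0.4], [-0.008, 0.04, -0.008, -0.013, -0.011, 0.059, -0.4], [-0.003, 0.041, -0.006, -0.013, -0.012, 0.058, -0.4], [0.002, 0.04, -0.004, -0.014, -0.011, 0.058, -0.4], [0.007, 0.041, -0.004, -0.013, -0.011, 0.059, -0.4]]
[[0.012, 0.039, -0.003, -0.013, -0.011, 0.058, -0.4], [0.016, 0.038, -0.002, -0.013, -0.011, 0.058, -0.4], [0.021, 0.035, -0.002, -0.013, -0.012, 0.059, -0.4], [0.025, 0.033, -0.001, -0.013, -0.011, 0.058, -0.4], [0.028, 0.03, -0.001, -0.013, -0.011, 0.058, -0.4]]
[[0.032, 0.026, -0.001, -0.013, -0.011, 0.059, -0.4], [0.035, 0.021, -0.001, -0.014, -0.011, 0.058, -0.4], [0.037, 0.018, -0.001, -0.013, -0.012, 0.058, -0.4], [0.039, 0.013, -0.002, -0.013, -0.011, 0.059, -0.4]]
```

Emit:
{"fn": "send_rows", "kwargs": {
  "plan": [
    [0,0,-0.05,0,0,0,-0.4],
    [-0.008,0.038,-0.008,-0.013,-0.011,0.058,-0.4],
    [-0.004,0.04,-0.008,-0.013,-0.011,0.059,-0.4],
    [0,0.041,-0.006,-0.013,-0.012,0.058,-0.4],
    [0.003,0.04,-0.004,-0.014,-0.011,0.058,-0.4]
  ]
}}

```text
t: 16.25
position: [519.6, 12.2, 292.7]
ee_rot: [-3.036, 0.411, -0.503]
contact_force: [-0.4, -0.4, -0.8]
width: 38.8
finger_force: 36.5
```

Emit:
{"fn": "send_rows", "kwargs": {
  "plan": [
    [0.007,0.041,-0.004,-0.013,-0.011,0.059,-0.4],
    [0.012,0.039,-0.003,-0.013,-0.011,0.058,-0.4],
    [0.016,0.038,-0.002,-0.013,-0.011,0.058,-0.4],
    [0.021,0.035,-0.002,-0.013,-0.012,0.059,-0.4],
    [0.025,0.033,-0.001,-0.013,-0.011,0.058,-0.4]
  ]
}}

```text
t: 16.88
position: [501.0, -140.9, 302.6]
ee_rot: [-2.809, 1.341, -0.259]
contact_force: [1.1, -0.1, -1.2]
width: 39.3
finger_force: 36.5
```

Emit:
{"fn": "send_rows", "kwargs": {
  "plan": [
    [0.028,0.03,-0.001,-0.013,-0.011,0.058,-0.4],
    [0.032,0.026,-0.001,-0.013,-0.011,0.059,-0.4],
    [0.035,0.021,-0.001,-0.014,-0.011,0.058,-0.4],
    [0.037,0.018,-0.001,-0.013,-0.012,0.058,-0.4],
    [0.039,0.013,-0.002,-0.013,-0.011,0.059,-0.4]
  ]
}}

```text
t: 17.5
position: [481.4, -293.3, 311.7]
ee_rot: [2.291, -2.143, -0.016]
contact_force: [-0.3, -0.2, -0.8]
width: 39.5
finger_force: 36.5
```

```bash
cat > fb.py <<'E'
from h import *
from scipy.optimize import differential_evolution
def outline(p,z,hx=20,hy=55):   # p=(x,y,yaw of long axis)
    c=np.array([[hy,hx],[hy,-hx],[-hy,-hx],[-hy,hx]])@R.from_euler("z",p[2]).as_matrix()[:2,:2].T+p[:2]
    return np.c_[c,np.full(4,z)]
def fit(im,cal,fish,p0,z,hx=20,hy=55,rng=(12,12,.12)):
    L=cv2.cvtColor(im,cv2.COLOR_BGR2LAB).astype(np.float32); L=cv2.GaussianBlur(L,(0,0),.8)
    T=np.linspace(.06,.94,25)
    def smp(q): 
        q=q.astype(np.float32); return cv2.remap(L,q[:,:1].copy(),q[:,1:].copy(),cv2.INTER_LINEAR,borderMode=cv2.BORDER_REPLICATE)[:,0]
    def cost(p):
        s=0
        i=outline(p,z,hx-4,hy-4); e=outline(p,z,hx+4,hy+4)
        for k in range(4):
            a,b=i[k],i[(k+1)%4]; a2,b2=e[k],e[(k+1)%4]
            d=smp(proj(cal,a+(b-a)*T[:,None],fish))-smp(proj(cal,a2+(b2-a2)*T[:,None],fish))
            s+=np.linalg.norm(d.mean(0))
        return -s
    r=differential_evolution(cost,[(p0[i]-rng[i],p0[i]+rng[i]) for i in range(3)],seed=1,popsize=25,tol=1e-8)
    return r.x,-r.fun
E
python3 - <<'E'
from fb import *
o=robot.get_obs(); print(o["t"],o["q"],o["position"],R.from_rotvec(o["ee_rot"]).as_matrix(),o["width"])
c=eyes.get_calibration("wrist"); im=eyes.camera("wrist"); cv2.imwrite("pics/w8.png",im)
import pickle; pickle.dump(c,open("w8.pkl","wb"))
p0=(490,-440,-1.5)
print(proj(c,outline(p0,40),True)); print("wrist",fit(im,c,True,p0,40))
print([(d["bbox"],d["confidence"]) for d in boxes_of("finished_block","wrist")])
t=eyes.camera("top"); print("top",fit(t,eyes.get_calibration("top"),False,p0,40))
s=eyes.camera("scene"); print("scene",fit(s,eyes.get_calibration("scene"),False,p0,40))
E
```

```text
17.5 [-0.7254  0.0033  1.7772 -0.0043  1.3714  2.3507] [ 481.375  -293.2754  311.6818] [[ 0.0663 -0.9977 -0.0105]
 [-0.9978 -0.0663  0.0037]
 [-0.0044  0.0103 -0.9999]] 39.45770603859726
[[239.6211  10.7434]
 [270.0838  10.6953]
 [270.4379  90.2813]
 [239.8805  90.3966]]
wrist (array([ 493.9618, -434.7509,   -1.5051]), np.float64(103.48893737792969))
[([253.7, 53.4, 33.9, 77.3], 0.95)]
top (array([ 483.9745, -451.9901,   -1.62  ]), np.float64(60.085880279541016))
scene (array([ 493.0299, -433.9758,   -1.5711]), np.float64(80.38542938232422))
```

```bash
python3 - <<'E'
from fb import *
import pickle
c=pickle.load(open("w8.pkl","rb")); im=cv2.imread("pics/w8.png"); o=robot.get_obs(); Rt=R.from_rotvec(o["ee_rot"])
f=lambda q: proj(c,Rt.apply(q)+o["position"],True)
print(f([[51.8,0,-.5],[51.8,0,39.5],[51.8,20,-.5],[51.8,-20,-.5]]))
g=cv2.cvtColor(im,cv2.COLOR_BGR2GRAY).astype(int)
print("col profile rows 120-185",g[120:185,245:266].mean(1).round().astype(int))
print("row165",g[165:172,190:320].mean(0).round().astype(int))
E
```

```text
[[256.0579 163.9565]
 [255.8662 149.1212]
 [302.6214 164.0032]
 [209.4683 164.3556]]
col profile rows 120-185 [163 163 173 178 179 178 177 160  88  94  97  96  97  97  97  98  98  97
  97  97  97  98  92  88  89  91  92  95  94  95  97  97  96  97 105 156
 163 160 160 156 141 143 144 143 123 125 127 125 105 107 107 108 107 106
 106 106 106 106 105 101 106 118 119 120 119]
row165 [170 170 171 171 170 170 170 169 171 172 170 169 169 169 168 172 163 125
  90  93  94 128 175 172 169 170 166 164 162 159 157 155 155 158 155 148
 148 155 158 157 155 155 158 162 166 166 167 167 168 169 170 168 166 165
 166 167 163 162 167 146 119 122 125 127 109  88  91  93  95  94  94  94
  92  90  88  88  86  87  86  87  90  92  94  93  93  94  94  92  91  94
  92  90  88  87  87  88  88  87  85  86  88  89  92  92  90 118 116 115
 108 167 159 150 125 149 145 144 147 146 145 145 146 145 146 147 147 148
 147 147 146 147]
```

```bash
python3 - <<'E'
from fb import *
import pickle
c=pickle.load(open("w8.pkl","rb")); o=robot.get_obs(); Rt=R.from_rotvec(o["ee_rot"])
f=lambda q: proj(c,Rt.apply(q)+o["position"],True)
for xe in (51,53,55,57):
  for zt in (-.5,2,4.5): 
    q=f([[xe,0,zt],[xe,0,zt+40],[xe,20,zt],[xe,-20,zt]]); print(xe,zt,q[0,1].round(1),q[1,1].round(1),(q[2,0]-q[3,0]).round(1))
im=cv2.imread("pics/w8.png"); L=cv2.cvtColor(im,cv2.COLOR_BGR2LAB).astype(int)
for r in (135,148,152,158,162,170): print(r,[tuple(v) for v in L[r,196:316:6]])
E
```

```text
51 -0.5 165.8 150.5 93.0
51 2 164.6 149.8 91.3
51 4.5 163.4 149.1 89.6
53 -0.5 161.2 147.0 93.4
53 2 160.1 146.3 91.6
53 4.5 159.0 145.7 90.0
55 -0.5 156.6 143.5 93.7
55 2 155.5 142.8 91.9
55 4.5 154.5 142.2 90.3
57 -0.5 151.9 139.9 94.0
57 2 151.0 139.3 92.2
57 4.5 150.0 138.8 90.5
135 [(np.int64(177), np.int64(131), np.int64(134)), (np.int64(175), np.int64(131), np.int64(135)), (np.int64(176), np.int64(130), np.int64(137)), (np.int64(174), np.int64(132), np.int64(136)), (np.int64(178), np.int64(131), np.int64(135)), (np.int64(174), np.int64(130), np.int64(136)), (np.int64(181), np.int64(131), np.int64(134)), (np.int64(165), np.int64(130), np.int64(134)), (np.int64(107), np.int64(130), np.int64(131)), (np.int64(103), np.int64(130), np.int64(132)), (np.int64(110), np.int64(129), np.int64(133)), (np.int64(103), np.int64(128), np.int64(132)), (np.int64(185), np.int64(130), np.int64(134)), (np.int64(178), np.int64(130), np.int64(133)), (np.int64(178), np.int64(130), np.int64(133)), (np.int64(181), np.int64(129), np.int64(132)), (np.int64(181), np.int64(130), np.int64(133)), (np.int64(17
[... 4137 characters left out ...]
 (np.int64(155), np.int64(132), np.int64(142)), (np.int64(169), np.int64(131), np.int64(141)), (np.int64(173), np.int64(131), np.int64(139)), (np.int64(175), np.int64(131), np.int64(141)), (np.int64(92), np.int64(131), np.int64(135)), (np.int64(103), np.int64(130), np.int64(136)), (np.int64(99), np.int64(130), np.int64(136)), (np.int64(94), np.int64(130), np.int64(137)), (np.int64(101), np.int64(130), np.int64(136)), (np.int64(102), np.int64(130), np.int64(136)), (np.int64(97), np.int64(129), np.int64(138)), (np.int64(102), np.int64(130), np.int64(135)), (np.int64(93), np.int64(130), np.int64(135)), (np.int64(149), np.int64(133), np.int64(144)), (np.int64(160), np.int64(132), np.int64(144))]
```

```bash
python3 - <<'E'
from h import *
o=robot.get_obs(); Rt=R.from_euler("z",-1.505)*R.from_matrix(np.diag([1,-1,-1.]))
p,q=rows(Rt,[494,-435.5,240],5,-0.4,o)
rows(Rt,[494,-435.5,110],4,-0.4,dict(o,position=p,ee_rot=q.as_rotvec()))
E
```

```text
[[0.0383, -0.0008, 0.019, 0.0008, 0.0003, 0.0005, -0.4], [0.0383, -0.0007, 0.0191, 0.0009, 0.0004, 0.0004, -0.4], [0.0383, -0.0008, 0.0191, 0.0008, 0.0003, 0.0005, -0.4], [0.0383, -0.0008, 0.0191, 0.0008, 0.0004, 0.0004, -0.4], [0.0382, -0.0008, 0.0191, 0.0008, 0.0003, 0.0005, -0.4]]
[[0.0, 0.0, 0.0433, 0.0, 0.0, -0.0, -0.4], [0.0, 0.0, 0.0434, 0.0, 0.0, -0.0, -0.4], [0.0, 0.0, 0.0433, 0.0, 0.0, -0.0, -0.4], [0.0, 0.0, 0.0433, 0.0, 0.0, -0.0, -0.4]]
```

Emit:
{"fn": "send_rows", "kwargs": {
  "plan": [
    [0.0383,-0.0008,0.019,0.0008,0.0003,0.0005,-0.4],
    [0.0383,-0.0007,0.019,0.0009,0.0004,0.0004,-0.4],
    [0.0383,-0.0008,0.019,0.0008,0.0003,0.0005,-0.4],
    [0.0383,-0.0008,0.019,0.0008,0.0004,0.0004,-0.4],
    [0.0382,-0.0008,0.019,0.0008,0.0003,0.0005,-0.4]
  ]
}}

```text
t: 18.32
position: [495.0, -435.0, 241.4]
ee_rot: [-2.296, 2.144, -0.003]
contact_force: [0.2, -0.8, -0.1]
width: 39.3
finger_force: 36.5
```

Emit:
{"fn": "send_rows", "kwargs": {
  "plan": [
    [0,0,0.043,0,0,0,-0.4],
    [0,0,0.043,0,0,0,-0.4],
    [0,0,0.043,0,0,0,-0.4],
    [0,0,0.035,0,0,0,-0.4],
    [0,0,0,0,0,0,-0.4]
  ]
}}

```text
t: 18.95
position: [493.8, -433.1, 116.0]
ee_rot: [-2.295, 2.145, 0.006]
contact_force: [-0.2, 0.6, -0.6]
width: 39.2
finger_force: 36.5
```

```bash
python3 - <<'E'
from fb import *
o=robot.get_obs(); print(o["t"],o["position"],o["contact_force"],o["ft_torque"],o["width"])
Rt=R.from_euler("z",-1.505)*R.from_matrix(np.diag([1,-1,-1.]))
rows(Rt,[494,-435.5,100],2,-0.4,o)
# finished & held block in side view: held top at ~TCP z-4, finished at 40
s=eyes.camera("scene"); cs=eyes.get_calibration("scene"); x0,y0=270,225
cv2.imwrite("pics/s9.png",s)
for z in (o["position"][2]-44,o["position"][2]-40): print(proj(cs,outline((494,-435.5,-1.505),z)))
print(proj(cs,outline((494,-434.8,-1.505),40)),proj(cs,outline((494,-434.8,-1.505),0)))
E
```

```text
18.95 [ 493.8027 -433.0806  116.0119] [-0.186   0.6168 -0.5775] [0.0234 0.025  0.0058] 39.2227938901633
[[0.0017, -0.0, 0.0107, 0.0005, 0.0008, 0.0004, -0.4], [0.0016, -0.0001, 0.0106, 0.0005, 0.0009, 0.0004, -0.4]]
[[331.3691 258.7495]
 [321.8144 264.3874]
 [294.1656 247.0807]
 [303.6194 242.1318]]
[[331.4591 257.5956]
 [321.8915 263.2186]
 [294.1976 245.9641]
 [303.6642 241.0291]]
[[330.483  267.7376]
 [321.0318 273.4852]
 [293.762  255.7908]
 [303.1131 250.7384]] [[329.6212 278.8152]
 [320.2951 284.6964]
 [293.4565 266.5305]
 [302.684  261.3519]]
```

Emit:
{"fn": "send_rows", "kwargs": {
  "plan": [
    [0.0017,0,0.0107,0.0005,0.0008,0.0004,-0.4],
    [0.0016,0,0.0106,0.0005,0.0009,0.0004,-0.4],
    [0,0,0.008,0,0,0,-0.4],
    [0,0,0.004,0,0,0,-0.4],
    [0,0,0,0,0,0,-0.4]
  ]
}}

```text
t: 19.62
position: [495.1, -438.7, 94.4]
ee_rot: [2.29, -2.148, 0.011]
contact_force: [-0.2, 0.4, -1.3]
width: 39.1
finger_force: 36.5
```

Emit:
{"fn": "send_rows", "kwargs": {
  "plan": [
    [0,0,0.002,0,0,0,-0.4],
    [0,0,0.002,0,0,0,-0.4]
  ]
}}

```text
t: 19.88
position: [495.3, -438.9, 91.9]
ee_rot: [2.29, -2.148, 0.013]
contact_force: [-0.4, -0.3, -0.8]
width: 39.1
finger_force: 36.5
```

Emit:
{"fn": "send_rows", "kwargs": {
  "plan": [
    [0,0,0.002,0,0,0,-0.4],
    [0,0,0,0,0,0,-0.4]
  ]
}}

```text
t: 20.12
position: [495.1, -438.7, 90.0]
ee_rot: [2.29, -2.148, 0.011]
contact_force: [0.6, 1.0, -1.8]
width: 39.4
finger_force: 36.5
```

```bash
python3 - <<'E'
from h import *
o=robot.get_obs(); Rt=R.from_euler("z",-1.505)*R.from_matrix(np.diag([1,-1,-1.]))
print(o["t"],o["position"],o["contact_force"],o["ft_torque"]); print(step(Rt,[494,-435.5,86],o))
E
```

```text
20.125 [ 495.1444 -438.6876   90.0008] [ 0.5564  0.9653 -1.7792] [ 0.0058 -0.0113 -0.0328]
(array([-3.2785,  0.9544,  3.9771]), array([-0.0041, -0.0061, -0.0018]), array([-0.0044,  0.0013,  0.0053, -0.0019, -0.0029, -0.0009]))
```

Emit:
{"fn": "send_rows", "kwargs": {
  "plan": [
    [-0.004,0.001,0.001,-0.001,-0.002,0,-0.4],
    [0,0,0.002,0,0,0,-0.4],
    [0,0,0,0,0,0,-0.4]
  ]
}}

```text
t: 20.5
position: [494.2, -435.7, 87.7]
ee_rot: [-2.291, 2.149, -0.004]
contact_force: [0.7, -0.2, -1.9]
width: 39.1
finger_force: 36.5
```

Emit:
{"fn": "send_rows", "kwargs": {
  "plan": [
    [0,0,0.002,0,0,0,-0.4],
    [0,0,0,0,0,0,-0.4]
  ]
}}

```text
t: 20.75
position: [494.2, -435.8, 86.3]
ee_rot: [-2.291, 2.149, -0.004]
contact_force: [0.5, -0.2, -0.6]
width: 39.4
finger_force: 36.5
```

Emit:
{"fn": "send_rows", "kwargs": {
  "plan": [
    [0,0,0.002,0,0,0,-0.4],
    [0,0,0,0,0,0,-0.4]
  ]
}}

```text
t: 21.0
position: [494.2, -435.7, 84.7]
ee_rot: [-2.291, 2.149, -0.004]
contact_force: [0.3, -0.1, -0.8]
width: 39.5
finger_force: 36.5
```

Emit:
{"fn": "send_rows", "kwargs": {
  "plan": [
    [0,0,0.0015,0,0,0,-0.4],
    [0,0,0,0,0,0,-0.4]
  ]
}}

```text
t: 21.25
position: [494.3, -435.8, 83.7]
ee_rot: [-2.291, 2.149, -0.005]
contact_force: [-0.1, 0.7, -0.4]
width: 39.3
finger_force: 36.5
```

Emit:
{"fn": "send_rows", "kwargs": {
  "plan": [
    [0,0,0.0015,0,0,0,-0.4],
    [0,0,0,0,0,0,-0.4]
  ]
}}

```text
t: 21.5
position: [494.3, -435.8, 82.6]
ee_rot: [-2.291, 2.149, -0.004]
contact_force: [-0.3, 0.4, -1.2]
width: 39.2
finger_force: 36.5
```

Emit:
{"fn": "send_rows", "kwargs": {
  "plan": [
    [0,0,0.0015,0,0,0,-0.4],
    [0,0,0,0,0,0,-0.4]
  ]
}}

```text
t: 21.75
position: [494.2, -435.8, 81.4]
ee_rot: [-2.291, 2.149, -0.004]
contact_force: [0.1, -0.1, -1.0]
width: 39.3
finger_force: 36.5
```

Emit:
{"fn": "send_rows", "kwargs": {
  "plan": [
    [0,0,0.0015,0,0,0,-0.4],
    [0,0,0,0,0,0,-0.4]
  ]
}}

```text
t: 22.0
position: [494.3, -435.8, 80.3]
ee_rot: [-2.291, 2.149, -0.004]
contact_force: [-0.0, -0.7, -1.4]
width: 39.1
finger_force: 36.5
```

Emit:
{"fn": "send_rows", "kwargs": {
  "plan": [
    [0,0,0.0015,0,0,0,-0.4],
    [0,0,0,0,0,0,-0.4]
  ]
}}

```text
t: 22.25
position: [494.4, -436.0, 79.8]
ee_rot: [2.291, -2.149, 0.005]
contact_force: [-0.4, 0.8, 1.8]
width: 39.2
finger_force: 36.7
```

Emit:
{"fn": "send_rows", "kwargs": {
  "plan": [
    [0,0,0.0015,0,0,0,-0.4],
    [0,0,0,0,0,0,-0.4]
  ]
}}

```text
t: 22.5
position: [494.5, -436.0, 79.7]
ee_rot: [2.292, -2.149, 0.004]
contact_force: [-2.9, 3.0, 6.1]
width: 39.1
finger_force: 37.3
```

Contact is at TCP z ≈ 79.8, which agrees with the block geometry (39.5 + 40). Releasing and backing off to check.

Emit:
{"fn": "send_rows", "kwargs": {
  "plan": [
    [0,0,-0.001,0,0,0,-0.04],
    [0,0,0,0,0,0,0.1],
    [0,0,0,0,0,0,0.4],
    [0,0,0,0,0,0,0.4],
    [0,0,0,0,0,0,0.4]
  ]
}}

```text
t: 23.12
position: [494.3, -435.8, 78.8]
ee_rot: [-2.291, 2.149, -0.005]
contact_force: [0.1, 0.2, 0.4]
width: 59.7
finger_force: 0.0
```

Emit:
{"fn": "send_rows", "kwargs": {
  "plan": [
    [0,0,-0.02,0,0,0,0.4],
    [0,0,-0.04,0,0,0,0.4],
    [0,0,-0.08,0,0,0,0.4],
    [0,0,-0.08,0,0,0,0.4],
    [-0.05,0,-0.05,0,0,0,0.4]
  ]
}}

```text
t: 23.75
position: [492.0, -400.1, 287.2]
ee_rot: [2.288, -2.151, 0.017]
contact_force: [-0.1, 0.1, 0.0]
width: 59.8
finger_force: 0.0
```

Emit:
{"fn": "send_rows", "kwargs": {
  "plan": [
    [-0.08,0,0,0,0,0,0.4],
    [-0.06,0,0,0,0,0,0.4],
    [0,0,0,0,0,0,0.4],
    [0,0,0,0,0,0,0.4]
  ]
}}

```text
t: 24.25
position: [485.0, -293.6, 282.3]
ee_rot: [2.292, -2.149, 0.008]
contact_force: [0.1, 0.4, 0.2]
width: 60.3
finger_force: 0.0
```

```bash
python3 - <<'E'
from fb import *
o=robot.get_obs(); print(o["t"],o["position"],o["width"])
c=eyes.get_calibration("wrist"); im=eyes.camera("wrist"); cv2.imwrite("pics/w10.png",im)
p0=(494,-436,-1.505); print(proj(c,outline(p0,80),True))
print("upper wrist",fit(im,c,True,p0,80)); print([(np.round(d["bbox"],1),d["confidence"]) for d in boxes_of("drilled_block","wrist")[:3]],[(np.round(d["bbox"],1),d["confidence"]) for d in boxes_of("finished_block","wrist")[:3]])
for n in("top","scene"):
  s=eyes.camera(n); cv2.imwrite(f"pics/{n}10.png",s); print(n,fit(s,eyes.get_calibration(n),False,p0,80))
  old=cv2.imread("pics/top2.png" if n=="top" else "pics/s9.png")
  if n=="top": print("old top",fit(old,eyes.get_calibration(n),False,p0,40))
  print([(np.round(d["bbox"],1),round(d["confidence"],2)) for k in("drilled_block","finished_block") for d in boxes_of(k,n)[:4]])
E
```

```text
24.25 [ 484.9516 -293.6071  282.263 ] 60.289084564507014
[[238.8018  -1.5842]
 [275.3553  -1.5834]
 [275.6282  93.6069]
 [238.7062  93.6031]]
upper wrist (array([ 493.9647, -430.327 ,   -1.5083]), np.float64(99.04883575439453))
[(array([255.6,  47.5,  40.4,  95.1]), 0.88)] [(array([352.1, 257.1,  14. ,  23.5]), 0.74)]
top (array([ 482.5826, -432.7316,   -1.6248]), np.float64(66.72451782226562))
old top (array([ 489.1951, -426.5914,   -1.531 ]), np.float64(111.89160919189453))
[(array([145.1, 154.4,  20.2,  32.4]), 0.72), (array([233.4, 255.5,  18.5,  35.6]), 0.55), (array([234.4, 164.9,  15.7,  27.4]), 0.3)]
scene (array([ 495.8152, -431.3872,   -1.6234]), np.float64(82.89732360839844))
[(array([191.4, 214.7,  26.8,  24.6]), 0.93), (array([315.9, 253.4,  36.2,  28.2]), 0.88), (array([180.6, 168.1,  16.3,  46.7]), 0.71), (array([313.8, 269.1,  35.2,  25.6]), 0.6)]
```

Emit:
{"fn": "send_rows", "kwargs": {
  "plan": [
    [-0.03,0,0,0,0.05,0,0.4],
    [-0.04,0,0,0,0.05,0,0.4],
    [-0.02,0,0,0,0.05,0,0.4],
    [0,0,0,0,0.05,0,0.4],
    [0,0,0,0,0,0,0.4]
  ]
}}

```text
t: 25.32
position: [480.3, -225.0, 274.0]
ee_rot: [2.061, -1.929, 0.44]
contact_force: [-1.0, -0.6, 0.1]
width: 59.9
finger_force: 0.0
```

```bash
python3 - <<'E'
from fb import *
o=robot.get_obs(); print(o["t"],o["position"],o["q"])
c=eyes.get_calibration("wrist"); im=eyes.camera("wrist"); cv2.imwrite("pics/w11.png",im)
p0=(494,-434,-1.505); print(c["extrinsics"][:3,3]); print(proj(c,outline(p0,80),True),proj(c,outline(p0,40),True)[2:],proj(c,outline(p0,0),True)[2:])
p,s=fit(im,c,True,p0,80); print("upper",p,s)
print([(np.round(d["bbox"],1),round(d["confidence"],2)) for k in("drilled_block","finished_block") for d in boxes_of(k,"wrist")[:3]])
# profile down the near end face
q=proj(c,[np.array([*(p[:2]-np.array([np.cos(p[2]),np.sin(p[2])])*55),z]) for z in range(90,-30,-4)],True)
L=cv2.cvtColor(im,cv2.COLOR_BGR2LAB)
print([(z,np.round(a,0).tolist(),cv2.getRectSubPix(im,(15,1),tuple(map(float,a))).mean((0,1)).round().astype(int).tolist()) for z,a in zip(range(90,-30,-4),q)])
E
```

```text
25.325 [ 480.2586 -225.0223  273.9956] [-0.4758 -0.1319  2.0109 -0.4079  1.0724  2.7624]
[ 482.0955 -244.5916  418.5699]
[[241.7849  40.8405]
 [271.4797  40.8834]
 [273.0959 114.3183]
 [240.1263 114.2752]] [[271.4628 125.2409]
 [241.6476 125.2035]] [[270.1049 134.2958]
 [242.9123 134.2627]]
upper [ 494.1595 -435.5741   -1.4978] 100.20222473144531
[(array([254.6,  82. ,  31.5,  83.6]), 0.62), (array([259.4, 128.7,  29.1,   4.3]), 0.67)]
[(90, [257.0, 110.0], [127, 144, 159]), (86, [257.0, 111.0], [128, 145, 160]), (82, [257.0, 112.0], [113, 129, 142]), (78, [257.0, 114.0], [75, 86, 95]), (74, [257.0, 115.0], [68, 76, 84]), (70, [257.0, 116.0], [68, 76, 84]), (66, [257.0, 117.0], [65, 74, 81]), (62, [257.0, 118.0], [65, 73, 81]), (58, [257.0, 119.0], [65, 73, 81]), (54, [257.0, 120.0], [65, 73, 81]), (50, [257.0, 122.0], [65, 73, 81]), (46, [257.0, 123.0], [65, 73, 81]), (42, [257.0, 124.0], [65, 73, 81]), (38, [257.0, 125.0], [65, 73, 80]), (34, [257.0, 126.0], [65, 73, 81]), (30, [257.0, 127.0], [65, 74, 82]), (26, [257.0, 127.0], [66, 73, 82]), (22, [257.0, 128.0], [64, 73, 81]), (18, [257.0, 129.0], [65, 73, 81]), (14, [257.0, 130.0], [74, 80, 87]), (10, [257.0, 131.0], [82, 87, 92]), (6, [257.0, 132.0], [80, 84, 90]), (2, [257.0, 133.0], [79, 85, 91]), (-2, [257.0, 134.0], [78, 84, 91]), (-6, [257.0, 134.0], [76, 82, 88]), (-10, [257.0, 135.0], [80, 86, 92]), (-14, [257.0, 136.0], [100, 106, 114]), (-18, [257.0, 137.0], [132, 140, 148]), (-22, [257.0, 138.0], [142, 150, 158]), (-26, [257.0, 138.0], [143, 150, 160])]
```

```bash
python3 - <<'E'
from fb import *
im=cv2.imread("pics/scene10.png").astype(np.float32); cs=eyes.get_calibration("scene")
for z in (80,60,40,20,0): print(z,proj(cs,outline((494.1,-435.6,-1.5),z)).round(1).tolist())
d=np.abs(np.diff(cv2.GaussianBlur(im,(1,3),0),axis=1)).sum(2)
def cen(r,a,b):
    w=d[r,a:b].copy(); k=w.argmax(); lo,hi=max(0,k-1),k+2; s=w[lo:hi]; return round(float((s*np.arange(lo,lo+len(s))).sum()/s.sum()+a+.5),2),int(w.max())
for r in range(236,292,2): print(r,"L",cen(r,288,301),"M",cen(r,315,327),"R",cen(r,326,340))
E
```

```text
80 [[331.6, 256.4], [322.1, 262.0], [294.2, 244.9], [303.7, 239.9]]
60 [[331.2, 262.1], [321.7, 267.9], [294.1, 250.5], [303.4, 245.4]]
40 [[330.7, 267.8], [321.3, 273.6], [293.9, 256.0], [303.2, 250.9]]
20 [[330.3, 273.4], [321.0, 279.2], [293.8, 261.4], [303.0, 256.2]]
0 [[329.9, 278.9], [320.6, 284.8], [293.6, 266.7], [302.8, 261.5]]
236 L (299.37, 92) M (324.54, 81) R (326.71, 10)
238 L (299.62, 41) M (324.39, 77) R (326.66, 7)
240 L (290.5, 43) M (322.59, 66) R (339.31, 6)
242 L (292.43, 71) M (320.65, 60) R (326.88, 9)
244 L (288.69, 54) M (318.72, 53) R (337.42, 6)
246 L (294.34, 86) M (318.56, 11) R (329.36, 4)
248 L (294.56, 88) M (319.38, 13) R (335.31, 6)
250 L (294.45, 71) M (321.47, 11) R (327.45, 6)
252 L (293.5, 63) M (325.49, 9) R (335.6, 8)
254 L (294.46, 42) M (321.74, 7) R (330.27, 10)
256 L (294.64, 63) M (315.77, 19) R (330.79, 35)
258 L (294.52, 84) M (315.94, 48) R (330.79, 76)
260 L (294.52, 98) M (324.59, 34) R (330.57, 91)
262 L (294.49, 106) M (321.17, 16) R (330.5, 96)
264 L (294.38, 100) M (321.49, 20) R (330.35, 91)
266 L (294.46, 89) M (321.25, 11) R (329.74, 84)
268 L (296.46, 60) M (326.13, 29) R (330.4, 47)
270 L (299.34, 57) M (324.49, 31) R (330.7, 72)
272 L (300.24, 34) M (315.96, 30) R (330.48, 93)
274 L (289.2, 19) M (323.71, 20) R (330.3, 90)
276 L (290.53, 33) M (321.26, 14) R (329.83, 94)
278 L (293.52, 30) M (316.37, 15) R (329.65, 91)
280 L (294.73, 37) M (326.17, 47) R (327.49, 57)
282 L (298.6, 32) M (317.44, 68) R (326.9, 36)
284 L (299.73, 31) M (322.5, 48) R (335.73, 14)
286 L (290.54, 14) M (322.56, 12) R (336.51, 7)
288 L (288.62, 34) M (320.5, 6) R (337.6, 9)
290 L (290.42, 35) M (319.68, 5) R (330.07, 8)
```

```bash
python3 -c "
from h import *
print(ticket.job_done(), robot.get_obs()['t'])"
```

```text
the job is handed in; nothing more can be done
the job is handed in; nothing more can be done
```

The job is handed in, no verdict shown: the knob is slack at about 1.28 rad with the ring looking unmoved, the arm hung on its catch when last checked, and the drilled block lies same way up on the finished block, about 2–6 mm off centre along its length (12 mm allowed) and within 0.01 rad of in line.

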